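Clear the leading bench: jewels to stock, lead to the caddy

TASK

Clear up after leading a window: put each of the three loose glass jewels into the bay of the stock tray that shows its shape on the ledge, and both lead came offcuts into the lower tier of the bench caddy, whose hinged flap you first lift right up past upright and leave standing open. Set the glass down gently, never drop it; everything ends lying flat on the floor of its bay or tier, let go.

Things in the scene. Friction and masses are not known exactly. Their poses are not given: they have to be found in the camera images.
- jewel_round_mid (a point): Round green pressed-glass jewel, a disc of 40 mm diameter and 20 mm thick, lying flat on the bench at the start: straight sides for the lower 15 mm, a smaller cut crown on top. The point is its centre, 10 mm above its underside; z is up. No grasp direction is better than another.
- jewel_square_mid (a point): Square green pressed-glass jewel, 36 x 36 mm and 20 mm thick, lying flat on the bench at the start: straight sides for the lower 15 mm, a smaller cut crown on top. The point is its centre, 10 mm above its underside; z is up. x and y are square to its sides.
- jewel_oblong_mid (a point): Oblong green pressed-glass jewel, a step-cut bar 56 mm long (x) and 26 mm wide (y) and 20 mm thick, lying flat on the bench at the start: straight sides for the lower 15 mm, a smaller cut crown on top. The point is its centre, 10 mm above its underside; z is up. Grasp it across its 26 mm.
- came_long_mid (a point): Long offcut of grey lead came: a straight bar of H section lying flat, 80 mm long (x), 16 mm wide (y), 10 mm high, about 70 g. The point is its centre, 5 mm above its underside; z is up. Grasp it across its 16 mm.
- came_short_mid (a point): Short offcut of grey lead came: a straight bar of H section lying flat, 55 mm long (x), 16 mm wide (y), 10 mm high, about 50 g. The point is its centre, 5 mm above its underside; z is up. Grasp it across its 16 mm.
- tray_round: Fixed pale wooden stock tray with its round green glass specimen glued on its back ledge (not loose, leave it). Bay in front of the ledge: 74 x 74 mm inside, dark felt floor 5 mm and rim 14 mm above the bench, walls 4 mm. Origin: under the bay's middle, at bench height; z up, y across, x towards the ledge, which spans x = 37 to 87 mm; specimen's top at 34 mm.
- tray_square: Fixed pale wooden stock tray with its square green glass specimen glued on its back ledge (not loose, leave it). Bay in front of the ledge: 74 x 74 mm inside, dark felt floor 5 mm and rim 14 mm above the bench, walls 4 mm. Origin: under the bay's middle, at bench height; z up, y across, x towards the ledge, which spans x = 37 to 87 mm; specimen's top at 34 mm.
- tray_oblong: Fixed pale wooden stock tray with its oblong green glass specimen glued on its back ledge (not loose, leave it). Bay in front of the ledge: 74 x 74 mm inside, dark felt floor 5 mm and rim 14 mm above the bench, walls 4 mm. Origin: under the bay's middle, at bench height; z up, y across, x towards the ledge, which spans x = 37 to 87 mm; specimen's top at 34 mm.
- caddy: Fixed two-tier wooden caddy, 182 mm wide (y). Lower tier, under the flap: 110 (x) by 170 mm (y) inside, floor 6, rim 40 mm above the bench. Upper tier behind it (x = 67 to 139 mm, 70 mm high) holds nails and pencils, not used. Origin: under the lower tier's middle, at bench height; z up, y along the hinge, x to the upper tier. Flap axis: x = 58, z = 44 mm.
- flap (a joint): Angle (rad) of the flap over the lower tier: 0 shut, stop at 1.75 (leaning back). Stiff hinge (0.14 N m): it stays at any angle. It reaches 122 mm from its axis, top face 3 mm above the axis. Brass T-pull: barrel 16 mm thick, 26 mm long along the hinge, on a thin post; its centre, when shut, 103 mm before the axis (-x), 29 mm above it, at y = 0. Pinched by its ends it turns in the fingers.
There are look-alikes about, which are no part of the job. What is shaped like the part that bears jewel_round_mid but brown is not meant.

How it is judged:
On the way:
1. the flap of the caddy is lifted up and back (past about 80 degrees) (value of joint flap above 1.4 rad), for 0.2 s.
At the end, for the whole second after the job is handed in: Each jewel lies flat on the floor of its shape's bay (centre within 27 mm of the middle in x and y), both offcuts lie flat on the floor of the caddy's lower tier (height within 5 mm, tilt under 0.12 rad), the flap stands open (over 1.35 rad), all released and at rest (x of jewel_round_mid in the frame of tray_round between -0.027 and 0.027 m and y of jewel_round_mid in the frame of tray_round between -0.027 and 0.027 m and z of jewel_round_mid in the frame of tray_round between 0.01 and 0.02 m and angle between each of jewel_round_mid, jewel_square_mid, jewel_oblong_mid, came_long_mid, came_short_mid's own z axis and vertical below 0.12 rad and linear speed of each of jewel_round, jewel_square, jewel_oblong, came_long, came_short below 0.02 m/s and x of jewel_square_mid in the frame of tray_square between -0.027 and 0.027 m and y of jewel_square_mid in the frame of tray_square between -0.027 and 0.027 m and z of jewel_square_mid in the frame of tray_square between 0.01 and 0.02 m and x of jewel_oblong_mid in the frame of tray_oblong between -0.027 and 0.027 m and y of jewel_oblong_mid in the frame of tray_oblong between -0.027 and 0.027 m and z of jewel_oblong_mid in the frame of tray_oblong between 0.01 and 0.02 m and x of came_long_mid in the frame of caddy between -0.052 and 0.052 m and y of came_long_mid in the frame of caddy between -0.085 and 0.085 m and z of came_long_mid in the frame of caddy between 0.006 and 0.017 m and x of came_short_mid in the frame of caddy between -0.052 and 0.052 m and y of came_short_mid in the frame of caddy between -0.085 and 0.085 m and z of came_short_mid in the frame of caddy between 0.006 and 0.017 m and value of joint flap above 1.35 rad); the robot touches nothing.
It fails at once if the round glass jewel is dropped: it falls freely by more than about 20 mm (linear speed of jewel_round above 0.65 m/s and contact force between jewel_round and the fingers below 0.02 N).
It fails at once if the square glass jewel is dropped: it falls freely by more than about 20 mm (linear speed of jewel_square above 0.65 m/s and contact force between jewel_square and the fingers below 0.02 N).
It fails at once if the oblong glass jewel is dropped: it falls freely by more than about 20 mm (linear speed of jewel_oblong above 0.65 m/s and contact force between jewel_oblong and the fingers below 0.02 N).
It also fails if it takes over 125 s, if anything falls off the work surface, if the arm or the gripper's body presses on something with over 40 N, if the wrist force passes 120 N, or if a joint passes its speed limit or range.

ROBOT

A 6-joint arm with a two-finger parallel gripper is mounted at the origin on the work surface. World frame = base frame: x ahead of the robot, y to its left, z up, the work surface at z = 0. Lengths are in m, angles in rad, forces in N, time in s.
With the tool pointing down it reaches from about 0.3 to 0.875 m from the base axis. Payload 6.4 kg.
Tool frame: the origin (TCP) lies where the fingers leave the gripper's body, on its centre line; the fingertips stand 73 mm ahead of it and the grasp point (between the pads) lies 54 mm ahead of it (ctrl.pinch_z is the distance from the TCP to the grasp point, in m); z points along the fingers, y is the direction in which the jaws open and shut (so a half turn about z gives the same grasp; the last joint's range is limited). The gripper opens to 85 mm and grips with 20 to 120 N. Pads are 22 mm wide; open, the fingers measure 114 mm over their backs; the gripper's body (76 mm by 85 mm) begins 54 mm behind the grasp point. The pads swing forward as they close: fully open they stand 13 mm farther back than shut.
Start: joints at [1.004, 0.181, 1.607, -0, 1.354, -0.206], TCP at [0.203, 0.538, 0.304] pointing down, gripper open.
Joint ranges: [-2.99, 2.99], [-0.89, 2.07], [0.3, 2.58], [-1.14, 4.28], [0, 2.63], [-3.12, 3.12]. Speed limits (rad/s): [2.57, 2.57, 3.01, 3.14, 3.14, 3.14].

INTERFACE

Orientations are given as a unit quaternion [w, x, y, z].
In Python, from bench import ctrl, camera, camera_model gives the robot as it stands.
- The arm moves only by the tool arm_command, never from a script. Its argument "series" is a list of rows, each a list of 7 numbers: the shift along the tool's x, y, z in m, then the turn, a rotation vector about the tool's x, y, z in degrees, then the finger opening in m, from 0 to 0.0854. In form: [[tx, ty, tz, rx, ry, rz, gripper], ...]. A call has exactly 5 rows; each row is the pose to reach, as a shift and turn from the pose commanded when the call began, along the tool's axes at that moment; what a row does not reach only later rows make up. A row lasts 1/10 s, in which the tool goes at most 50 mm and 8.59 degrees, less where a joint would pass 70% of its speed; a pose out of reach is approached as far as the arm can. A call with a gripper value outside its range is refused whole. The fingers move at their own pace and stop on an object; the grip force is fixed at half the most. Time passes only in rows, so rows that repeat a pose let the fingers close, or fill a call up. It gives the time, the measured TCP pose, the force and the opening at its end, in the units of the state.
- ctrl.get_obs(): the state, without advancing time (a new reading comes with each control period).
- camera(name): name is "side" or "top"; returns (picture, depth): 420x560x3 uint8, red, green, blue; 420x560 float32, m along the optical axis (not along the pixel's ray), 0 where there is no reading.
- camera_model(name): a dict with "K" (3x3 intrinsics, pixels), "distortion" ([k1, k2, p1, p2, k3] as OpenCV has them; the pictures are not rectified), "position" and "attitude" of the camera in the world. Camera axes: x right, y down, z forward; pixel columns grow to the right and rows downward; lengths in m; the calibration is good to about 2 mm. A picture is of the moment at which its call begins. camera_model takes no time and is no camera call.
- ctrl.hand_in(): hands the job in, once; it reports no verdict.
The state is a dict: "time_s": time; "q": joint angles; "dq": joint speeds; "joint_efforts": joint torques, N m; "eef_pos": TCP position; "eef_rot": TCP orientation; "wrist_force": force on the tool from outside, world axes, zero at the start; "torque": the same for the moment, N m; "opening": opening from 0.0 (shut) to 1.0 (fully open).
Only numpy, scipy, OpenCV 4.12 (cv2) and the standard library are available. Lean on these libraries where they do the work, as an engineer would, in place of code of your own. Each camera call takes 0.05 s, during which the arm holds its last target. There are 200 camera calls.

## Working session

There is one attempt and no reset: what is moved stays moved. The work goes in short steps, Python scripts to look and compute and a tool call to move; the robot and the scene stay as the last step left them, time stands still between calls to the robot, and variables do not carry over. Pictures are saved under pics/ and viewed, about 12 in all and at most 16, crops included, and the job is handed in when it is done.

Besides the shell and the picture viewer there is one more tool, called after "Request:" as a command line: name --pt "numbers of a row" for each row, then --argument value for the rest. arm_command: Moves the arm, as the interface text tells. Its arguments: {"type":"object","properties":{"series":{"type":"array","items":{"type":"array","items":{"type":"number"}}}},"required":["series"]}

```bash
mkdir -p pics
cat > h.py <<'E'
import numpy as np, cv2
from bench import ctrl, camera, camera_model
from scipy.spatial.transform import Rotation as R
def save(n,im): cv2.imwrite('pics/'+n, im[:,:,::-1])
def att(m):
    a=np.array(m['attitude'],float)
    return a if a.shape==(3,3) else R.from_quat(a,scalar_first=True).as_matrix()
def ray(name,uv):
    m=camera_model(name); p=cv2.undistortPoints(np.array(uv,float).reshape(-1,1,2),np.array(m['K']),np.array(m['distortion'])).reshape(-1,2)
    return np.array(m['position']), np.c_[p,np.ones(len(p))]@att(m).T
def onz(name,uv,z):
    o,d=ray(name,uv); return o+d*((z-o[2])/d[:,2])[:,None]
E
python3 - <<'E'
from h import *
for n in ('side','top'):
    im,d=camera(n); save(n+'0.png',cv2.resize(im,(800,600),interpolation=cv2.INTER_CUBIC)); np.savez(n+'0.npz',im=im,d=d)
    m=camera_model(n); print(n,m['position'],m['attitude'],m['K'])
o=ctrl.get_obs(); print(o); print(ctrl.pinch_z)
E
```

```text
side [ 0.10792181 -0.81518104  0.54020386] [-0.49323945  0.83764006 -0.20621494  0.11202399] [[411.11273829   0.         278.01874369]
 [  0.         411.11273829 212.64650654]
 [  0.           0.           1.        ]]
top [ 0.36172459 -0.03729315  0.85666482] [-0.06109465  0.71490084 -0.69386818  0.06108344] [[433.39006742   0.         277.08857847]
 [  0.         433.39006742 208.74093564]
 [  0.           0.           1.        ]]
{'time_s': 0.1, 'q': array([ 1.00371315e+00,  1.81454527e-01,  1.60788340e+00, -3.61039071e-05,
        1.35381925e+00, -2.06301361e-01]), 'dq': array([ 0.00100037, -0.00154107, -0.00085937, -0.00109278, -0.00087427,
       -0.00106353]), 'joint_efforts': array([ 1.22794521e-03, -4.45870829e+01, -3.52238381e+01, -1.69527962e-04,
        3.94121715e-03, -2.55774819e-05]), 'eef_pos': array([0.20276273, 0.53765789, 0.30309293]), 'eef_rot': array([-2.78687899e-04,  1.79410262e-01,  9.83774032e-01, -7.31148029e-04]), 'wrist_force': array([ 1.07148251, -0.5153802 , -0.32091978]), 'torque': array([-0.05376977, -0.00795805, -0.03238352]), 'opening': 1.00129404422368}
0.0539
```

View pics/top0.png

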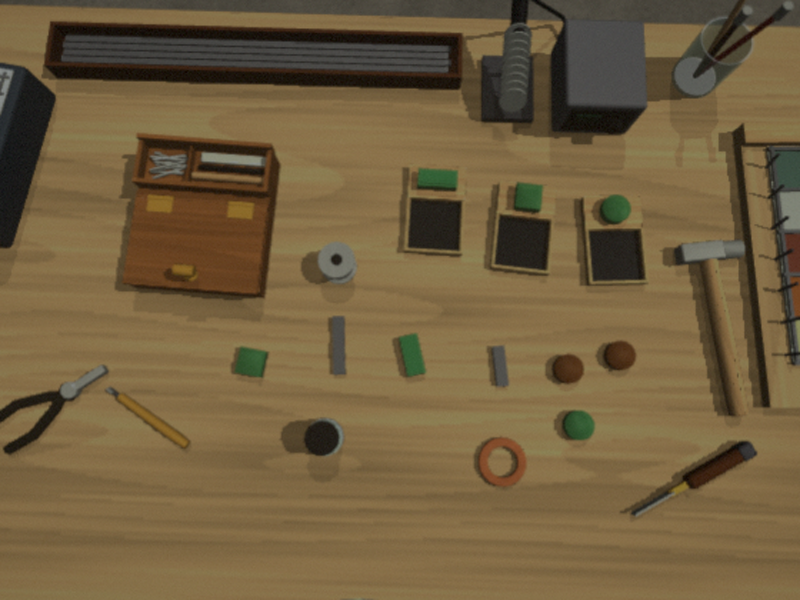

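View pics/side0.png

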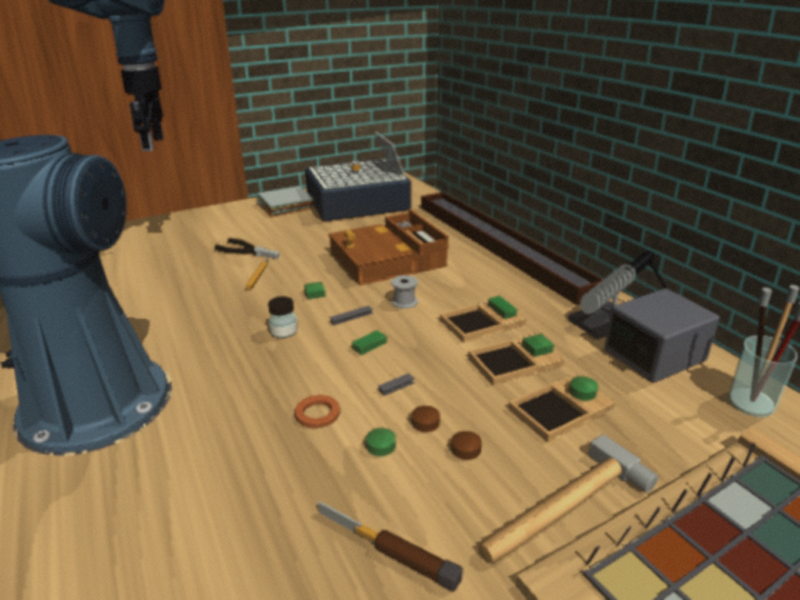

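The top view (800x600) shows the loose green jewels: square (251,362), oblong (412,356), round (578,425). The cames are long (338,345) and short (500,366). The caddy is at (200,235) with its pull at (183,270). The tray bays, by the specimen above each, are oblong (435,223), square (522,243) and round (616,255).

Round look-alikes are brown at (568,368) and (620,355), and the specimen glued at (615,208). Only (578,425) is green, loose and round, so that is the one.

```bash
cat > meas.py <<'E'
from h import *
z0=np.load('top0.npz'); im,d=z0['im'],z0['d']
save('crop1.png',cv2.resize(im[200:360,130:470],None,fx=2.3,fy=2.3,interpolation=cv2.INTER_CUBIC))
m=camera_model('top'); H,W=d.shape
u,v=np.meshgrid(np.arange(W),np.arange(H)); o,r=ray('top',np.c_[u.ravel(),v.ravel()])
P=(o+r*d.reshape(-1,1)).reshape(H,W,3); np.save('P.npy',P)
hsv=cv2.cvtColor(im,cv2.COLOR_RGB2HSV)
def rep(name,mask,z,amin=80,amax=5000,roi=None):
    c,_=cv2.findContours(mask.astype(np.uint8),cv2.RETR_EXTERNAL,cv2.CHAIN_APPROX_NONE)
    for k in c:
        if not amin<cv2.contourArea(k)<amax: continue
        mm=np.zeros((H,W),np.uint8); cv2.drawContours(mm,[k],-1,1,-1)
        w=onz('top',k.reshape(-1,2),z)[:,:2]; q=cv2.minAreaRect((w*1000).astype(np.float32))
        zz=P[...,2][mm>0]
        print(name,'px',np.round(k.reshape(-1,2).mean(0)*1.4286).astype(int),'c',np.round(q[0],1),'size',np.round(q[1],1),'ang',round(q[2],1),'z',np.round(np.percentile(zz,[10,50,90]),4))
g=cv2.inRange(hsv,(50,100,40),(80,255,255)); rep('green',g,0.012)
s=im.astype(int); grey=(s.max(2)-s.min(2)<30)&(s.max(2)>50)&(s.max(2)<140); rep('grey',grey,0.008,80,1200)
dk=cv2.morphologyEx((s.max(2)<60).astype(np.uint8),cv2.MORPH_OPEN,np.ones((3,3)))
rep('dark',dk,0.008,800,3000)
# caddy
sel=(P[...,0]>.25)&(P[...,1]>.15)&(P[...,1]<.5)&(P[...,0]<.7)&(u<200)&(u>80)
for nm,a,b in (('flap',.035,.055),('pull',.062,.09),('caddyall',.03,.1)):
    k=sel&(P[...,2]>a)&(P[...,2]<b); kk=cv2.morphologyEx(k.astype(np.uint8),cv2.MORPH_OPEN,np.ones((3,3)))
    n,l,st,ce=cv2.connectedComponentsWithStats(kk)
    for i in range(1,n):
        if st[i,4]<20: continue
        p=P[l==i]; q=cv2.minAreaRect((p[:,:2]*1000).astype(np.float32)); print(nm,st[i,4],np.round(ce[i]*1.4286),np.round(q[0],1),np.round(q[1],1),round(q[2],1),np.round(np.percentile(p[:,2],[5,50,95]),4))
y=cv2.inRange(hsv,(14,120,90),(28,255,255))*(sel).astype(np.uint8)
n,l,st,ce=cv2.connectedComponentsWithStats(y)
for i in range(1,n):
    if st[i,4]>25: print('yellow',st[i],np.round(ce[i]*1.4286),np.round(P[l==i].mean(0),4),np.round(P[l==i].max(0),4))
E
python3 meas.py
```

```text
green px [578 425] c [ 345.6 -283.6] size [33.7 36.6] ang 1.7 z [0.0156 0.0192 0.0214]
green px [250 362] c [416.1 159.8] size [34.7 33.3] ang 80.1 z [0.0164 0.0191 0.0217]
green px [411 354] c [432.1 -58.7] size [53.3 23.4] ang 13.7 z [0.0148 0.0184 0.0215]
green px [616 208] c [ 648.8 -344. ] size [35.7 36.8] ang 28.6 z [0.0299 0.033  0.0356]
green px [528 196] c [ 662.8 -218.8] size [34.6 35.4] ang 86.3 z [0.0294 0.0333 0.0358]
green px [437 178] c [685.7 -88.9] size [53.7 25.1] ang 88.2 z [0.0287 0.0326 0.0356]
grey px [330 433] c [323.6  50.4] size [49.  37.6] ang 35.5 z [0.0231 0.0323 0.0592]
grey px [ 82 383] c [381.1 384.1] size [24. 69.] ang 29.2 z [0.0058 0.0136 0.016 ]
grey px [499 365] c [ 420.9 -179. ] size [55.1 17.6] ang 6.9 z [0.0021 0.0101 0.012 ]
grey px [793 336] c [ 474.2 -581.8] size [43.7 13.5] ang 0.5 z [0.0204 0.0238 0.0264]
grey px [338 345] c [443.6  42.7] size [79.3 16.7] ang 4.7 z [0.0071 0.0101 0.0122]
grey px [337 263] c [558.3  49.5] size [60.  51.1] ang 28.2 z [0.0036 0.044  0.0459]
grey px [710 251] c [ 590.3 -478.7] size [32.1 95.3] ang 8.2 z [0.0185
[... 2302 characters left out ...]
] [134. 356.] [4.191e-01 3.228e-01 4.000e-04] [0.4291 0.3501 0.0034]
yellow [112 247  25  10  97] [178. 360.] [4.164e-01 2.630e-01 2.000e-04] [0.426  0.2877 0.0043]
yellow [ 81 258  13   7  33] [124. 374.] [0.3949 0.3349 0.0004] [0.4021 0.3462 0.0033]
yellow [100 258  33   8 110] [166. 374.] [0.3965 0.2775 0.0004] [0.404  0.3083 0.0043]
yellow [140 260  14   7  37] [209. 375.] [0.3962 0.2179 0.0005] [0.4018 0.2296 0.0043]
yellow [152 262  20   8  42] [233. 378.] [0.3938 0.1853 0.0004] [0.3989 0.206  0.003 ]
yellow [169 264  13  15  72] [251. 388.] [3.814e-01 1.593e-01 2.000e-04] [0.3955 0.1722 0.0047]
yellow [  81  267   99   75 3266] [186. 436.] [0.3149 0.2422 0.002 ] [0.3888 0.343  0.0179]
```

View pics/crop1.png

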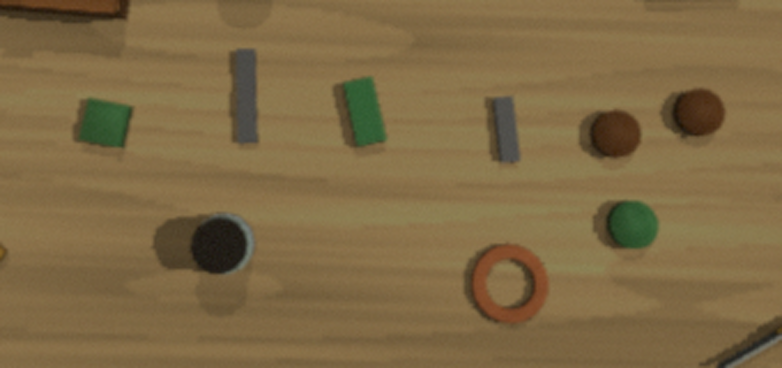

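The crop agrees: the green round jewel at (632,224) in the crop is loose, and the two brown discs are look-alikes. The oblong and short came are turned slightly; the square is turned about 10°. I'll write a move planner and start with the flap.

```bash
cat > plan.py <<'E'
from h import *
def plan(wps, step=40., dyaw=8., pose=None):
    """wps: (x,y,z mm of TCP, yaw deg of tool y axis, grip mm, extra hold rows)"""
    o=ctrl.get_obs(); M=R.from_quat(o['eef_rot'],scalar_first=True).as_matrix(); p=np.array(o['eef_pos'])*1000
    y=np.degrees(np.arctan2(M[1,1],M[0,1])); print('t',round(o['time_s'],2),'pose',p.round(1),round(y,1),'F',o['wrist_force'].round(1),'op',round(o['opening']*85.4,1),'tilt',(M[:2,2]*57.3).round(2))
    rows=[]
    for w in wps:
        t=np.array(w[:3],float); dy=(w[3]-y+90)%180-90 if w[3] is not None else 0
        n=max(1,int(np.ceil(max(np.linalg.norm(t-p)/step,abs(dy)/dyaw))))
        for i in range(1,n+1): rows.append((p+(t-p)*i/n,y+dy*i/n,w[4]))
        p,y=t,y+dy; rows+= [(p,y,w[4])]*(w[5] if len(w)>5 else 0)
    while len(rows)%5: rows.append(rows[-1])
    p=np.array(o['eef_pos'])*1000; y=np.degrees(np.arctan2(M[1,1],M[0,1])); first=True
    for k in range(0,len(rows),5):
        a=np.radians(y); Y=np.array([np.cos(a),np.sin(a),0]); Z=np.array([0,0,-1.]); A=np.array([np.cross(Y,Z),Y,Z])
        if first:
            A=M.T   # measured axes; the first call also takes out the measured tilt
            Rn=lambda yy: np.array([np.cross([np.cos(yy),np.sin(yy),0],[0,0,-1]),[np.cos(yy),np.sin(yy),0],[0,0,-1]]).T
        out=[]
        for q,yy,g in rows[k:k+5]:
            s=A@(q-p)/1000
            rv=np.degrees(R.from_matrix(M.T@Rn(np.radians(yy))).as_rotvec()) if first else [0,0,-(yy-y)]
            out.append([round(float(x),3) for x in s]+[round(float(x),1) for x in rv]+[g/1000])
        print(str(out).replace(' ','')); p,y=rows[k+4][0],rows[k+4][1]
        p=rows[k+4][0]; first=False
E
python3 -c "
from plan import *
plan([(527,239,220,87,55),(527,239,220,87,55,3)])"
```

```text
t 0.1 pose [202.8 537.7 303.1] 69.3 F [ 1.1 -0.5 -0.3] op 85.5 tilt [-0.05 -0.08]
[[-0.034,-0.014,0.007,-0.1,-0.0,-1.5,0.055],[-0.068,-0.027,0.014,-0.1,-0.0,-2.9,0.055],[-0.102,-0.041,0.021,-0.1,-0.0,-4.4,0.055],[-0.136,-0.055,0.028,-0.1,-0.0,-5.9,0.055],[-0.17,-0.069,0.035,-0.1,-0.0,-7.4,0.055]]
[[-0.032,-0.018,0.007,0.0,0.0,-1.5,0.055],[-0.064,-0.036,0.014,0.0,0.0,-2.9,0.055],[-0.096,-0.054,0.021,0.0,0.0,-4.4,0.055],[-0.128,-0.072,0.028,0.0,0.0,-5.9,0.055],[-0.16,-0.09,0.035,0.0,0.0,-7.4,0.055]]
[[-0.029,-0.022,0.007,0.0,0.0,-1.5,0.055],[-0.059,-0.044,0.014,0.0,0.0,-2.9,0.055],[-0.059,-0.044,0.014,0.0,0.0,-2.9,0.055],[-0.059,-0.044,0.014,0.0,0.0,-2.9,0.055],[-0.059,-0.044,0.014,0.0,0.0,-2.9,0.055]]
[[0.0,0.0,0.0,0.0,0.0,-0.0,0.055],[0.0,0.0,0.0,0.0,0.0,-0.0,0.055],[0.0,0.0,0.0,0.0,0.0,-0.0,0.055],[0.0,0.0,0.0,0.0,0.0,-0.0,0.055],[0.0,0.0,0.0,0.0,0.0,-0.0,0.055]]
```

Request:
arm_command --pt "-0.034 -0.014 0.007 0 0 -1.5 0.055" --pt "-0.068 -0.027 0.014 0 0 -2.9 0.055" --pt "-0.102 -0.041 0.021 0 0 -4.4 0.055" --pt "-0.136 -0.055 0.028 0 0 -5.9 0.055" --pt "-0.17 -0.069 0.035 0 0 -7.4 0.055"

```text
time_s: 0.6
eef_pos: [0.3383, 0.4122, 0.2683]
eef_rot: [-0.0, 0.115, 0.993, -0.0]
wrist_force: [0.9, 0.5, 0.7]
opening: 0.646
```

Request:
arm_command --pt "-0.032 -0.018 0.007 0 0 -1.5 0.055" --pt "-0.064 -0.036 0.014 0 0 -2.9 0.055" --pt "-0.096 -0.054 0.021 0 0 -4.4 0.055" --pt "-0.128 -0.072 0.028 0 0 -5.9 0.055" --pt "-0.16 -0.09 0.035 0 0 -7.4 0.055"

```text
time_s: 1.1
eef_pos: [0.4735, 0.2878, 0.2333]
eef_rot: [-0.0, 0.051, 0.999, -0.0]
wrist_force: [-0.2, 0.9, 0.2]
opening: 0.646
```

Request:
arm_command --pt "-0.029 -0.022 0.007 0 0 -1.5 0.055" --pt "-0.059 -0.044 0.014 0 0 -2.9 0.055" --pt "-0.059 -0.044 0.014 0 0 -2.9 0.055" --pt "-0.059 -0.044 0.014 0 0 -2.9 0.055" --pt "-0.059 -0.044 0.014 0 0 -2.9 0.055"

```text
time_s: 1.6
eef_pos: [0.5261, 0.2399, 0.2197]
eef_rot: [-0.0, 0.026, 1.0, 0.0]
wrist_force: [-0.4, 0.4, 0.4]
opening: 0.639
```

```bash
python3 -c "
from plan import *
plan([(527,239,129,87,55,2),(527,239,129,87,20,5)])"
```

```text
t 1.6 pose [526.1 239.9 219.7] 87.0 F [-0.4  0.4  0.4] op 54.6 tilt [-0.06  0.01]
[[-0.0,-0.0,0.03,0.0,-0.1,0.0,0.055],[-0.001,-0.001,0.06,0.0,-0.1,0.0,0.055],[-0.001,-0.001,0.091,0.0,-0.1,0.0,0.055],[-0.001,-0.001,0.091,0.0,-0.1,0.0,0.055],[-0.001,-0.001,0.091,0.0,-0.1,0.0,0.055]]
[[0.0,0.0,0.0,0.0,0.0,-0.0,0.02],[0.0,0.0,0.0,0.0,0.0,-0.0,0.02],[0.0,0.0,0.0,0.0,0.0,-0.0,0.02],[0.0,0.0,0.0,0.0,0.0,-0.0,0.02],[0.0,0.0,0.0,0.0,0.0,-0.0,0.02]]
[[0.0,0.0,0.0,0.0,0.0,-0.0,0.02],[0.0,0.0,0.0,0.0,0.0,-0.0,0.02],[0.0,0.0,0.0,0.0,0.0,-0.0,0.02],[0.0,0.0,0.0,0.0,0.0,-0.0,0.02],[0.0,0.0,0.0,0.0,0.0,-0.0,0.02]]
```

Request:
arm_command --pt "0 0 0.03 0 0 0 0.055" --pt "0 0 0.06 0 0 0 0.055" --pt "-0.001 -0.001 0.091 0 0 0 0.055" --pt "-0.001 -0.001 0.091 0 0 0 0.055" --pt "-0.001 -0.001 0.091 0 0 0 0.02"

```text
time_s: 2.1
eef_pos: [0.5271, 0.2391, 0.1292]
eef_rot: [-0.0, 0.025, 1.0, -0.0]
wrist_force: [-0.1, 0.2, 0.4]
opening: 0.489
```

Request:
arm_command --pt "0 0 0 0 0 0 0.015" --pt "0 0 0 0 0 0 0.015" --pt "0 0 0 0 0 0 0.015" --pt "0 0 0 0 0 0 0.015" --pt "0 0 0 0 0 0 0.015"

```text
time_s: 2.6
eef_pos: [0.5288, 0.2394, 0.1312]
eef_rot: [0.002, 0.026, 1.0, 0.001]
wrist_force: [-2.6, 6.6, 7.0]
opening: 0.291
```

```bash
python3 -c "
from plan import *
im,d=camera('side'); save('grip1.png',cv2.resize(im[90:240,180:360],None,fx=4,fy=4,interpolation=cv2.INTER_CUBIC))
c=np.radians(-3)
A=lambda th:(-103*np.cos(th)+29*np.sin(th)+103, 103*np.sin(th)+29*np.cos(th)-29)
W=[]
for th in np.arange(.1,1.66,.11):
  dx,dz=A(th); W.append((526.5+dx*np.cos(c),239.3+dx*np.sin(c),129+dz,87,15))
W.append(W[-1]+(2,))
plan(W)"
```

```text
t 2.65 pose [528.8 239.4 131.2] 87.0 F [-2.9  4.8  6.7] op 24.7 tilt [0.18 0.12]
[[-0.001,-0.0,-0.008,0.1,0.2,0.0,0.015],[-0.006,-0.0,-0.019,0.1,0.2,0.0,0.015],[-0.012,-0.0,-0.029,0.1,0.2,0.0,0.015],[-0.019,-0.0,-0.038,0.1,0.2,0.0,0.015],[-0.027,-0.0,-0.047,0.1,0.2,0.0,0.015]]
[[-0.009,-0.0,-0.008,0.0,0.0,-0.0,0.015],[-0.019,-0.0,-0.014,0.0,0.0,-0.0,0.015],[-0.029,-0.0,-0.02,0.0,0.0,-0.0,0.015],[-0.04,-0.0,-0.024,0.0,0.0,-0.0,0.015],[-0.052,-0.0,-0.027,0.0,0.0,-0.0,0.015]]
[[-0.012,0.0,-0.002,0.0,0.0,-0.0,0.015],[-0.023,0.0,-0.002,0.0,0.0,-0.0,0.015],[-0.035,0.0,-0.001,0.0,0.0,-0.0,0.015],[-0.047,0.0,0.001,0.0,0.0,-0.0,0.015],[-0.058,-0.0,0.004,0.0,0.0,-0.0,0.015]]
[[0.0,0.0,0.0,0.0,0.0,-0.0,0.015],[0.0,0.0,0.0,0.0,0.0,-0.0,0.015],[0.0,0.0,0.0,0.0,0.0,-0.0,0.015],[0.0,0.0,0.0,0.0,0.0,-0.0,0.015],[0.0,0.0,0.0,0.0,0.0,-0.0,0.015]]
```

View pics/grip1.png

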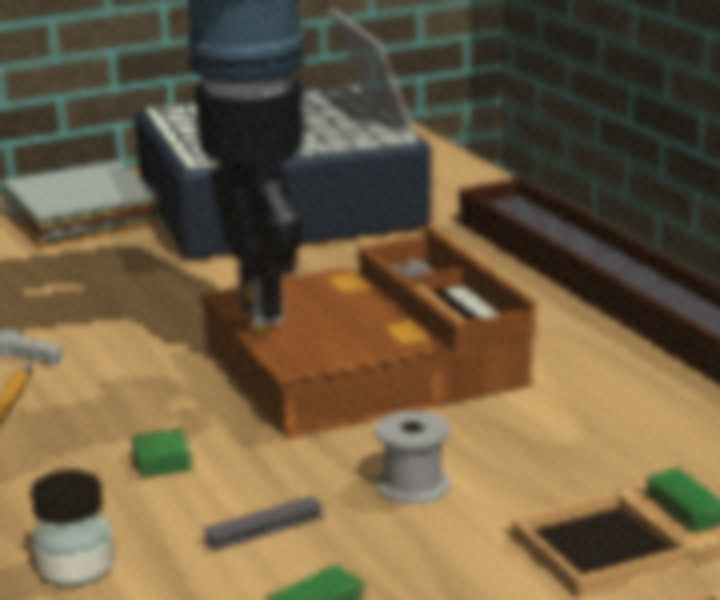

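The fingers hold the T-pull by its ends (crop (265,320), opening 24.7 mm). Now I'll lift the flap along its arc.

Request:
arm_command --pt "-0.003 0 -0.01 0 0 0 0.015" --pt "-0.008 0 -0.021 0 0 0 0.015" --pt "-0.014 0 -0.031 0 0 0 0.015" --pt "-0.021 0 -0.04 0 0 0 0.015" --pt "-0.029 0 -0.049 0 0 0 0.015"

```text
time_s: 3.15
eef_pos: [0.5562, 0.2379, 0.1775]
eef_rot: [-0.001, 0.026, 1.0, 0.001]
wrist_force: [3.1, 8.7, -12.8]
opening: 0.291
```

Request:
arm_command --pt "-0.009 0 -0.008 0 0 0 0.015" --pt "-0.019 0 -0.014 0 0 0 0.015" --pt "-0.029 0 -0.02 0 0 0 0.015" --pt "-0.04 0 -0.024 0 0 0 0.015" --pt "-0.052 0 -0.027 0 0 0 0.015"

```text
time_s: 3.65
eef_pos: [0.6071, 0.2354, 0.2047]
eef_rot: [-0.002, 0.026, 1.0, 0.001]
wrist_force: [-4.7, 5.9, -3.9]
opening: 0.29
```

```bash
python3 -c "
from plan import *
plan([])"
```

```text
t 3.65 pose [607.1 235.4 204.7] 87.1 F [-4.7  5.9 -3.9] op 24.8 tilt [-0.26  0.1 ]
```

Small forces, still gripped. Continuing.

Request:
arm_command --pt "-0.012 0 -0.002 0 0 0 0.015" --pt "-0.023 0 -0.002 0 0 0 0.015" --pt "-0.035 0 -0.001 0 0 0 0.015" --pt "-0.047 0 0.001 0 0 0 0.015" --pt "-0.058 0 0.004 0 0 0 0.015"

```text
time_s: 4.15
eef_pos: [0.6667, 0.2324, 0.2024]
eef_rot: [-0.0, 0.026, 1.0, 0.001]
wrist_force: [-3.3, 5.0, 3.5]
opening: 0.277
```

```bash
python3 -c "
from plan import *
plan([])
im,d=camera('side'); save('grip2.png',cv2.resize(im[60:230,180:360],None,fx=3.5,fy=3.5,interpolation=cv2.INTER_CUBIC))
"
```

```text
t 4.15 pose [666.7 232.4 202.4] 87.1 F [-3.3  5.   3.5] op 23.7 tilt [0.   0.12]
```

View pics/grip2.png

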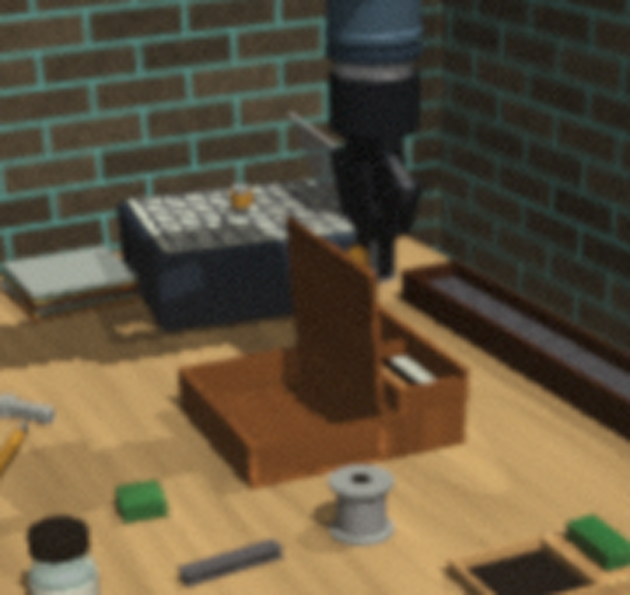

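The flap stands about upright (panel at (335,320) in the crop). I'll release, retreat upward and measure its angle.

Request:
arm_command --pt "0 0 0 0 0 0 0.05" --pt "0 0 0 0 0 0 0.05" --pt "0 0 0 0 0 0 0.05" --pt "0 0 -0.02 0 0 0 0.05" --pt "0 0 -0.06 0 0 0 0.05"

```text
time_s: 4.7
eef_pos: [0.6646, 0.2303, 0.2572]
eef_rot: [-0.004, 0.026, 1.0, -0.001]
wrist_force: [1.1, 0.1, -0.1]
opening: 0.588
```

```bash
cat > flap.py <<'E'
from h import *
im,d=camera('side'); H,W=d.shape
u,v=np.meshgrid(np.arange(W),np.arange(H)); o,r=ray('side',np.c_[u.ravel(),v.ravel()])
P=o+r*d.reshape(-1,1)
# caddy frame
c=np.radians(-3); X=np.array([np.cos(c),np.sin(c)]); Y=np.array([-X[1],X[0]])
q=P[:,:2]-[.572,.237]; cx=q@X; cy=q@Y
k=(abs(cy)<.08)&(P[:,2]>.06)&(P[:,2]<.17)&(abs(cx-.06)<.06)&(d.ravel()>0)
for a in np.arange(.06,.17,.015):
    kk=k&(P[:,2]>a)&(P[:,2]<a+.015); 
    if kk.sum()>5: print(round(a,3),kk.sum(),np.round(np.percentile(cx[kk],[5,25,50,75]),4))
E
python3 flap.py; python3 -c "
from plan import *
plan([])"
```

```text
0.06 106 [0.0551 0.0559 0.0565 0.0575]
0.075 92 [0.0543 0.0553 0.0557 0.0563]
0.09 93 [0.0537 0.0545 0.0551 0.0556]
0.105 98 [0.053  0.0537 0.0543 0.0549]
0.12 99 [0.0521 0.0532 0.0536 0.0541]
0.135 101 [0.0516 0.0524 0.0529 0.0534]
0.15 119 [0.0508 0.0516 0.0522 0.0532]
0.165 40 [0.0514 0.0519 0.0529 0.0547]
t 4.75 pose [668.4 231.1 268.6] 87.0 F [3.6 0.8 6. ] op 50.1 tilt [0.4  0.04]
```

Slope gives about 1.52 rad, which meets the limit but is just short of upright. I'll nudge it past upright from the front with closed fingers.

```bash
python3 -c "
from plan import *
plan([(668,231,272,87,0),(585,235,272,87,0,1),(585,235,215,87,0),(605,235,215,87,0),(630,234,215,87,0,1),(590,235,215,87,0),(585,235,275,87,60)],step=30)"
```

```text
t 4.75 pose [668.4 231.1 268.6] 87.0 F [3.6 0.8 6. ] op 50.1 tilt [0.4  0.04]
[[0.0,-0.0,-0.003,0.1,0.4,0.0,0.0],[0.028,-0.0,-0.004,0.1,0.4,0.0,0.0],[0.056,-0.0,-0.004,0.1,0.4,0.0,0.0],[0.083,-0.0,-0.004,0.1,0.4,0.0,0.0],[0.083,-0.0,-0.004,0.1,0.4,0.0,0.0]]
[[0.0,0.0,0.029,0.0,0.0,-0.0,0.0],[0.0,0.0,0.057,0.0,0.0,-0.0,0.0],[-0.02,0.001,0.057,0.0,0.0,-0.0,0.0],[-0.045,0.001,0.057,0.0,0.0,-0.0,0.0],[-0.045,0.001,0.057,0.0,0.0,-0.0,0.0]]
[[0.02,-0.001,0.0,0.0,0.0,-0.0,0.0],[0.04,-0.001,0.0,0.0,0.0,-0.0,0.0],[0.042,-0.001,-0.02,0.0,0.0,-0.0,0.06],[0.043,-0.001,-0.04,0.0,0.0,-0.0,0.06],[0.045,-0.001,-0.06,0.0,0.0,-0.0,0.06]]
```

Request:
arm_command --pt "0 0 -0.01 0 0 0 0" --pt "0.028 0 -0.011 0 0 0 0" --pt "0.056 0 -0.011 0 0 0 0" --pt "0.082 0 -0.011 0 0 0 0" --pt "0.082 0 -0.011 0 0 0 0"

```text
time_s: 5.25
eef_pos: [0.5817, 0.2356, 0.2711]
eef_rot: [-0.002, 0.025, 1.0, -0.0]
wrist_force: [0.6, 0.7, -0.4]
opening: 0.0
```

Request:
arm_command --pt "0 0 0.029 0 0 0 0" --pt "0 0 0.057 0 0 0 0" --pt "-0.02 0.001 0.057 0 0 0 0" --pt "-0.045 0.001 0.057 0 0 0 0" --pt "-0.045 0.001 0.057 0 0 0 0"

```text
time_s: 5.75
eef_pos: [0.6319, 0.233, 0.2141]
eef_rot: [0.0, 0.027, 1.0, -0.0]
wrist_force: [0.2, 0.0, 0.3]
opening: 0.006
```

Request:
arm_command --pt "0.02 0 0 0 0 0 0" --pt "0.04 0 0 0 0 0 0" --pt "0.045 0 -0.02 0 0 0 0.03" --pt "0.045 0 -0.06 0 0 0 0.03" --pt "0.045 0 -0.06 0 0 0 0.03"

```text
time_s: 6.25
eef_pos: [0.5868, 0.2369, 0.2813]
eef_rot: [0.005, 0.026, 1.0, 0.001]
wrist_force: [0.6, -0.3, 0.7]
opening: 0.35
```

```bash
python3 flap.py; python3 -c "
from plan import *
plan([(516,139,190,94,45),(443.6,42.7,130,94.7,45),(443.6,42.7,76,94.7,45,2),(443.6,42.7,76,94.7,5,5)])"
```

```text
0.06 123 [0.0589 0.0601 0.0612 0.0621]
0.075 109 [0.0619 0.063  0.0635 0.0644]
0.09 108 [0.0638 0.0653 0.066  0.0669]
0.105 114 [0.0657 0.0674 0.0686 0.0695]
0.12 119 [0.0681 0.0696 0.0708 0.0717]
0.135 115 [0.07   0.0721 0.0732 0.0741]
0.15 135 [0.0722 0.0743 0.0754 0.0769]
0.165 20 [0.0737 0.0758 0.0774 0.0784]
t 6.3 pose [586.  236.7 278.8] 87.0 F [-0.6  0.1 -0.1] op 30.2 tilt [0.39 0.07]
[[0.016,-0.025,0.022,0.1,0.4,-1.7,0.045],[0.033,-0.051,0.044,0.1,0.4,-3.5,0.045],[0.049,-0.076,0.066,0.1,0.4,-5.2,0.045],[0.065,-0.101,0.088,0.1,0.4,-7.0,0.045],[0.082,-0.126,0.103,0.1,0.4,-7.1,0.045]]
[[0.02,-0.023,0.015,0.0,0.0,-0.2,0.045],[0.04,-0.045,0.03,0.0,0.0,-0.4,0.045],[0.059,-0.068,0.045,0.0,0.0,-0.5,0.045],[0.059,-0.068,0.072,0.0,0.0,-0.5,0.045],[0.059,-0.068,0.099,0.0,0.0,-0.5,0.045]]
[[0.0,0.0,0.0,0.0,0.0,-0.0,0.045],[0.0,0.0,0.0,0.0,0.0,-0.0,0.045],[0.0,0.0,0.0,0.0,0.0,-0.0,0.005],[0.0,0.0,0.0,0.0,0.0,-0.0,0.005],[0.0,0.0,0.0,0.0,0.0,-0.0,0.005]]
[[0.0,0.0,0.0,0.0,0.0,-0.0,0.005],[0.0,0.0,0.0,0.0,0.0,-0.0,0.005],[0.0,0.0,0.0,0.0,0.0,-0.0,0.005],[0.0,0.0,0.0,0.0,0.0,-0.0,0.005],[0.0,0.0,0.0,0.0,0.0,-0.0,0.005]]
```

The flap now leans back at about 1.73 rad. Next is the long came.

Request:
arm_command --pt "0.016 -0.025 0.019 0 0 -1.7 0.045" --pt "0.033 -0.051 0.041 0 0 -3.5 0.045" --pt "0.049 -0.076 0.063 0 0 -5.2 0.045" --pt "0.065 -0.101 0.085 0 0 -7 0.045" --pt "0.082 -0.126 0.1 0 0 -7.1 0.045"

```text
time_s: 6.8
eef_pos: [0.4941, 0.1138, 0.1726]
eef_rot: [-0.001, -0.036, 0.999, 0.0]
wrist_force: [0.3, -0.5, 0.5]
opening: 0.53
```

Request:
arm_command --pt "0.02 -0.023 0.015 0 0 -0.2 0.045" --pt "0.04 -0.045 0.03 0 0 -0.4 0.045" --pt "0.059 -0.068 0.045 0 0 -0.5 0.045" --pt "0.059 -0.068 0.065 0 0 -0.5 0.045" --pt "0.059 -0.068 0.065 0 0 -0.5 0.045"

```text
time_s: 7.3
eef_pos: [0.4396, 0.0424, 0.1074]
eef_rot: [-0.003, -0.039, 0.999, 0.001]
wrist_force: [0.2, 0.3, -0.3]
opening: 0.527
```

```bash
python3 -c "
from plan import *
im,d=camera('top');save('l1.png',cv2.resize(im[180:330,130:330],None,fx=3.5,fy=3.5))
plan([(443.6,42.7,76,94.7,45,1),(443.6,42.7,76,94.7,5,4)])"
```

```text
t 7.35 pose [440.9  42.7 108.7] 94.6 F [-0.4  0.1  0.8] op 44.9 tilt [-0.2   0.04]
[[-0.003,-0.0,0.033,0.1,-0.2,-0.1,0.045],[-0.003,-0.0,0.033,0.1,-0.2,-0.1,0.045],[-0.003,-0.0,0.033,0.1,-0.2,-0.1,0.005],[-0.003,-0.0,0.033,0.1,-0.2,-0.1,0.005],[-0.003,-0.0,0.033,0.1,-0.2,-0.1,0.005]]
[[0.0,0.0,0.0,0.0,0.0,-0.0,0.005],[0.0,0.0,0.0,0.0,0.0,-0.0,0.005],[0.0,0.0,0.0,0.0,0.0,-0.0,0.005],[0.0,0.0,0.0,0.0,0.0,-0.0,0.005],[0.0,0.0,0.0,0.0,0.0,-0.0,0.005]]
```

View pics/l1.png

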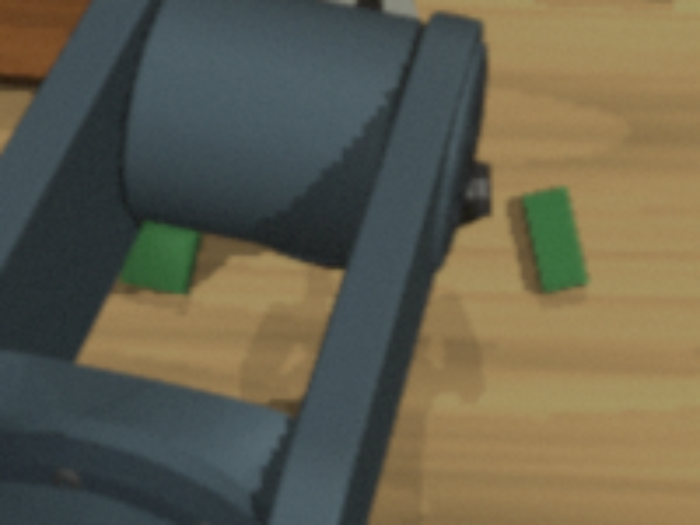

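The arm hides the came from above (only the square at (160,258) and the oblong at (555,240) show), so I'll descend and grip by position.

Request:
arm_command --pt "-0.002 0 0.015 0 0 0 0.045" --pt "-0.002 0 0.032 0 0 0 0.045" --pt "-0.002 0 0.032 0 0 0 0.02" --pt "-0.002 0 0.032 0 0 0 0.005" --pt "-0.002 0 0.032 0 0 0 0.005"

```text
time_s: 7.85
eef_pos: [0.4451, 0.043, 0.0789]
eef_rot: [0.001, -0.041, 0.999, -0.0]
wrist_force: [0.1, -0.1, -1.3]
opening: 0.156
```

Request:
arm_command --pt "0 0 0 0 0 0 0.005" --pt "0 0 0 0 0 0 0.005" --pt "0 0 0 0 0 0 0.005" --pt "0 0 0 0 0 0 0.005" --pt "0 0 -0.02 0 0 0 0.005"

```text
time_s: 8.35
eef_pos: [0.4428, 0.043, 0.0966]
eef_rot: [-0.002, -0.04, 0.999, 0.0]
wrist_force: [-0.7, 0.2, -0.8]
opening: 0.156
```

```bash
python3 -c "
from plan import *
im,d=camera('side');save('l2.png',cv2.resize(im[160:280,180:340],None,fx=3.5,fy=3.5))
c=np.radians(-3);f=lambda x,y:(572+x*np.cos(c)-y*np.sin(c),237+x*np.sin(c)+y*np.cos(c))
a=f(-8,38); print(a)
plan([(445,42.7,170,94.7,5),(*a,170,87,5,2),(*a,100,87,5),(*a,85,87,5,2)])"
```

```text
(np.float64(565.9997300591953), np.float64(275.3666099706174))
t 8.4 pose [445.3  42.7 100.1] 94.6 F [2.9 0.8 1.6] op 13.4 tilt [ 0.09 -0.02]
[[0.0,-0.0,-0.035,-0.0,0.1,-0.0,0.005],[0.0,-0.0,-0.07,-0.0,0.1,-0.1,0.005],[-0.02,0.032,-0.07,-0.0,0.1,1.0,0.005],[-0.04,0.063,-0.07,-0.0,0.1,2.1,0.005],[-0.06,0.095,-0.07,-0.0,0.1,3.2,0.005]]
[[-0.018,0.033,0.0,0.0,0.0,1.1,0.005],[-0.036,0.066,0.0,0.0,0.0,2.2,0.005],[-0.054,0.098,0.0,0.0,0.0,3.3,0.005],[-0.072,0.131,0.0,0.0,0.0,4.4,0.005],[-0.072,0.131,0.0,0.0,0.0,4.4,0.005]]
[[0.0,0.0,0.0,0.0,0.0,-0.0,0.005],[0.0,0.0,0.035,0.0,0.0,-0.0,0.005],[0.0,0.0,0.07,0.0,0.0,-0.0,0.005],[0.0,0.0,0.085,0.0,0.0,-0.0,0.005],[0.0,0.0,0.085,0.0,0.0,-0.0,0.005]]
[[0.0,0.0,0.0,0.0,0.0,-0.0,0.005],[0.0,0.0,0.0,0.0,0.0,-0.0,0.005],[0.0,0.0,0.0,0.0,0.0,-0.0,0.005],[0.0,0.0,0.0,0.0,0.0,-0.0,0.005],[0.0,0.0,0.0,0.0,0.0,-0.0,0.005]]
```

View pics/l2.png

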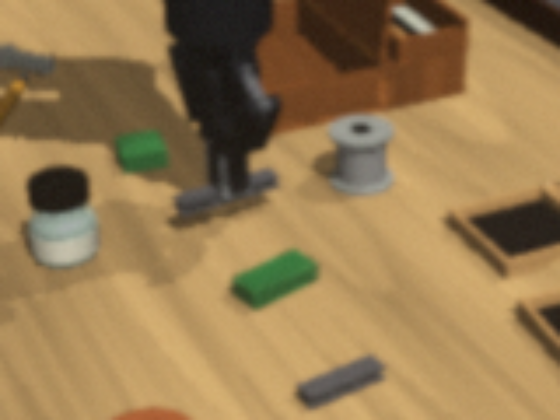

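The came hangs level in the fingers (crop (228,190)). Carrying it to the caddy.

Request:
arm_command --pt "0 0 -0.035 0 0 0 0.005" --pt "0 0 -0.073 0 0 0 0.005" --pt "-0.02 0.032 -0.073 0 0 1 0.005" --pt "-0.04 0.063 -0.073 0 0 2.1 0.005" --pt "-0.06 0.095 -0.073 0 0 3.2 0.005"

```text
time_s: 8.9
eef_pos: [0.4975, 0.1432, 0.1714]
eef_rot: [0.001, -0.012, 1.0, -0.0]
wrist_force: [0.0, -0.2, -0.7]
opening: 0.154
```

Request:
arm_command --pt "-0.018 0.033 0 0 0 1.1 0.005" --pt "-0.036 0.066 0 0 0 2.2 0.005" --pt "-0.054 0.098 0 0 0 3.3 0.005" --pt "-0.07 0.131 0 0 0 4.4 0.005" --pt "-0.07 0.131 0 0 0 4.4 0.005"

```text
time_s: 9.4
eef_pos: [0.5646, 0.2786, 0.1706]
eef_rot: [0.001, 0.025, 1.0, 0.001]
wrist_force: [-0.6, -0.1, -1.1]
opening: 0.155
```

Request:
arm_command --pt "0 0 0 0 0 0 0.005" --pt "0 0 0.025 0 0 0 0.005" --pt "0 0 0.05 0 0 0 0.005" --pt "0 0 0.06 0 0 0 0.005" --pt "0 0 0.06 0 0 0 0.005"

```text
time_s: 9.9
eef_pos: [0.5621, 0.2738, 0.1091]
eef_rot: [-0.002, 0.026, 1.0, -0.001]
wrist_force: [-0.7, -0.2, -1.3]
opening: 0.156
```

```bash
python3 -c "
from plan import *
plan([(566,275.4,84,87,5,2)])"
```

```text
t 9.9 pose [562.1 273.8 109.1] 87.0 F [-0.7 -0.2 -1.3] op 13.3 tilt [-0.21 -0.07]
[[-0.004,0.002,0.025,-0.1,-0.2,-0.0,0.005],[-0.004,0.002,0.025,-0.1,-0.2,-0.0,0.005],[-0.004,0.002,0.025,-0.1,-0.2,-0.0,0.005],[-0.004,0.002,0.025,-0.1,-0.2,-0.0,0.005],[-0.004,0.002,0.025,-0.1,-0.2,-0.0,0.005]]
```

Request:
arm_command --pt "0 0 0.015 0 0 0 0.005" --pt "0 0 0.025 0 0 0 0.005" --pt "0 0 0.025 0 0 0 0.005" --pt "0 0 0.025 0 0 0 0.005" --pt "0 0 0.025 0 0 0 0.005"

```text
time_s: 10.4
eef_pos: [0.5633, 0.2751, 0.086]
eef_rot: [0.0, 0.026, 1.0, -0.0]
wrist_force: [0.5, 0.3, -0.5]
opening: 0.156
```

Request:
arm_command --pt "0 0 0.002 0 0 0 0.005" --pt "0 0 0.003 0 0 0 0.005" --pt "0 0 0.003 0 0 0 0.03" --pt "0 0 0.003 0 0 0 0.03" --pt "0 0 0.003 0 0 0 0.03"

```text
time_s: 10.9
eef_pos: [0.5633, 0.275, 0.0828]
eef_rot: [-0.0, 0.026, 1.0, 0.0]
wrist_force: [-0.3, -0.1, -0.4]
opening: 0.348
```

Request:
arm_command --pt "0 0 -0.03 0 0 0 0.03" --pt "0 0 -0.07 0 0 0 0.03" --pt "0 0 -0.11 0 0 0 0.045" --pt "0 0 -0.11 0 0 0 0.045" --pt "0 0 -0.11 0 0 0 0.045"

```text
time_s: 11.4
eef_pos: [0.5639, 0.2752, 0.1941]
eef_rot: [0.001, 0.026, 1.0, 0.0]
wrist_force: [-1.2, 0.3, -0.8]
opening: 0.522
```

```bash
python3 -c "
from plan import *
plan([(500,48,193,94,45),(421,-179,140,97,45,4)],step=42)"
```

```text
t 11.4 pose [563.9 275.2 194.1] 87.0 F [-1.2  0.3 -0.8] op 44.6 tilt [0.15 0.04]
[[0.009,-0.038,0.0,0.0,0.1,-1.2,0.045],[0.017,-0.077,0.0,0.0,0.1,-2.3,0.045],[0.026,-0.115,0.0,0.0,0.1,-3.5,0.045],[0.035,-0.153,0.001,0.0,0.1,-4.6,0.045],[0.043,-0.192,0.001,0.0,0.1,-5.8,0.045]]
[[0.013,-0.037,0.0,0.0,0.0,-1.2,0.045],[0.028,-0.074,0.009,0.0,0.0,-1.7,0.045],[0.043,-0.112,0.018,0.0,0.0,-2.2,0.045],[0.058,-0.149,0.027,0.0,0.0,-2.7,0.045],[0.073,-0.186,0.036,0.0,0.0,-3.2,0.045]]
[[0.017,-0.036,0.009,0.0,0.0,-0.5,0.045],[0.034,-0.072,0.018,0.0,0.0,-1.0,0.045],[0.034,-0.072,0.018,0.0,0.0,-1.0,0.045],[0.034,-0.072,0.018,0.0,0.0,-1.0,0.045],[0.034,-0.072,0.018,0.0,0.0,-1.0,0.045]]
[[0.0,0.0,0.0,0.0,0.0,-0.0,0.045],[0.0,0.0,0.0,0.0,0.0,-0.0,0.045],[0.0,0.0,0.0,0.0,0.0,-0.0,0.045],[0.0,0.0,0.0,0.0,0.0,-0.0,0.045],[0.0,0.0,0.0,0.0,0.0,-0.0,0.045]]
```

Request:
arm_command --pt "0.009 -0.038 0 0 0 -1.2 0.045" --pt "0.017 -0.077 0 0 0 -2.3 0.045" --pt "0.026 -0.115 0 0 0 -3.5 0.045" --pt "0.035 -0.153 0 0 0 -4.6 0.045" --pt "0.043 -0.192 0 0 0 -5.8 0.045"

```text
time_s: 11.9
eef_pos: [0.5085, 0.0844, 0.1908]
eef_rot: [-0.002, -0.025, 1.0, 0.0]
wrist_force: [0.4, -0.7, -0.6]
opening: 0.528
```

Request:
arm_command --pt "0.013 -0.037 0 0 0 -1.2 0.045" --pt "0.028 -0.074 0.009 0 0 -1.7 0.045" --pt "0.043 -0.112 0.018 0 0 -2.2 0.045" --pt "0.058 -0.149 0.027 0 0 -2.7 0.045" --pt "0.073 -0.186 0.036 0 0 -3.2 0.045"

```text
time_s: 12.4
eef_pos: [0.4448, -0.1046, 0.155]
eef_rot: [-0.001, -0.053, 0.999, 0.001]
wrist_force: [0.2, -0.5, 0.2]
opening: 0.526
```

Request:
arm_command --pt "0.017 -0.036 0.02 0 0 -0.5 0.045" --pt "0.034 -0.072 0.038 0 0 -1 0.045" --pt "0.034 -0.072 0.048 0 0 -1 0.045" --pt "0.034 -0.072 0.048 0 0 -1 0.045" --pt "0.034 -0.072 0.048 0 0 -1 0.045"

```text
time_s: 12.9
eef_pos: [0.42, -0.1778, 0.1081]
eef_rot: [-0.001, -0.061, 0.998, 0.001]
wrist_force: [0.2, 0.1, 0.5]
opening: 0.526
```

```bash
python3 -c "
from plan import *
im,d=camera('top'); u,v=np.meshgrid(np.arange(560),np.arange(420)); o,r=ray('top',np.c_[u.ravel(),v.ravel()]); P=(o+r*d.reshape(-1,1)).reshape(420,560,3)
s=im.astype(int); g=((s.max(2)-s.min(2)<30)&(s.max(2)>40)&(u>85)&(u<190)&(v>130)&(v<210)).astype(np.uint8)
n,l,st,ce=cv2.connectedComponentsWithStats(g)
for i in range(1,n):
  if st[i,4]>60: q=P[l==i]; print(st[i],(q.mean(0)*1000).round(1),np.percentile(q[:,2],[5,50,95]).round(4), cv2.minAreaRect((q[:,:2]*1000).astype(np.float32)))
plan([(421,-179,76,97,45,5)])"
```

```text
[116 159  14  38 368] [562.2 273.8  17.5] [0.008  0.0161 0.0187] ((456.4599609375, 140.28639221191406), (396.3045654296875, 70.56784057617188), 51.82437515258789)
t 12.95 pose [ 420.5 -177.8  108.7] 97.1 F [-0.9  0.5 -0.2] op 44.7 tilt [-0.04  0.05]
[[-0.0,-0.001,0.033,0.1,-0.0,0.1,0.045],[-0.0,-0.001,0.033,0.1,-0.0,0.1,0.045],[-0.0,-0.001,0.033,0.1,-0.0,0.1,0.045],[-0.0,-0.001,0.033,0.1,-0.0,0.1,0.045],[-0.0,-0.001,0.033,0.1,-0.0,0.1,0.045]]
[[0.0,0.0,0.0,0.0,0.0,-0.0,0.045],[0.0,0.0,0.0,0.0,0.0,-0.0,0.045],[0.0,0.0,0.0,0.0,0.0,-0.0,0.045],[0.0,0.0,0.0,0.0,0.0,-0.0,0.045],[0.0,0.0,0.0,0.0,0.0,-0.0,0.045]]
```

The long came's top is at 16 mm, so it lies flat on the tier floor at (562,274). Now gripping the short one.

Request:
arm_command --pt "0 -0.001 0.016 0 0 0 0.045" --pt "0 -0.001 0.032 0 0 0 0.045" --pt "0 -0.001 0.032 0 0 0 0.02" --pt "0 -0.001 0.032 0 0 0 0.005" --pt "0 -0.001 0.032 0 0 0 0.005"

```text
time_s: 13.45
eef_pos: [0.4213, -0.1798, 0.0779]
eef_rot: [0.001, -0.062, 0.998, -0.0]
wrist_force: [0.1, -0.5, -0.0]
opening: 0.16
```

Request:
arm_command --pt "0 0 0 0 0 0 0.005" --pt "0 0 0 0 0 0 0.005" --pt "0 0 -0.04 0 0 0 0.005" --pt "0 0 -0.08 0 0 0 0.005" --pt "0 0 -0.1 0 0 0 0.005"

```text
time_s: 13.95
eef_pos: [0.4216, -0.1809, 0.1801]
eef_rot: [0.002, -0.061, 0.998, -0.001]
wrist_force: [1.3, -0.0, -0.5]
opening: 0.163
```

```bash
python3 -c "
from plan import *
c=np.radians(-3);f=lambda x,y:(572+x*np.cos(c)-y*np.sin(c),237+x*np.sin(c)+y*np.cos(c))
a=f(-10,-38); print(a)
plan([(500,0,175,93,5),(*a,175,87,5,3),(*a,110,87,5,3)],step=42)"
```

```text
(np.float64(560.0249383152225), np.float64(199.57543724175565))
t 13.95 pose [ 421.6 -180.9  180.1] 97.0 F [ 1.3 -0.  -0.5] op 13.9 tilt [ 0.2  -0.16]
[[-0.02,0.034,0.001,-0.2,0.2,0.8,0.005],[-0.04,0.068,0.002,-0.2,0.2,1.6,0.005],[-0.06,0.102,0.003,-0.2,0.2,2.4,0.005],[-0.08,0.136,0.004,-0.2,0.2,3.2,0.005],[-0.1,0.17,0.005,-0.2,0.2,4.0,0.005]]
[[-0.014,0.039,0.0,0.0,0.0,1.2,0.005],[-0.028,0.078,0.0,0.0,0.0,2.4,0.005],[-0.042,0.118,0.0,0.0,0.0,3.6,0.005],[-0.056,0.157,0.0,0.0,0.0,4.8,0.005],[-0.07,0.196,0.0,0.0,0.0,6.0,0.005]]
[[0.0,0.0,0.0,0.0,0.0,-0.0,0.005],[0.0,0.0,0.0,0.0,0.0,-0.0,0.005],[0.0,0.0,0.0,0.0,0.0,-0.0,0.005],[0.0,0.0,0.033,0.0,0.0,-0.0,0.005],[0.0,0.0,0.065,0.0,0.0,-0.0,0.005]]
[[0.0,0.0,0.0,0.0,0.0,-0.0,0.005],[0.0,0.0,0.0,0.0,0.0,-0.0,0.005],[0.0,0.0,0.0,0.0,0.0,-0.0,0.005],[0.0,0.0,0.0,0.0,0.0,-0.0,0.005],[0.0,0.0,0.0,0.0,0.0,-0.0,0.005]]
```

Request:
arm_command --pt "-0.02 0.034 0 0 0 0.8 0.005" --pt "-0.04 0.068 0 0 0 1.6 0.005" --pt "-0.06 0.102 0 0 0 2.4 0.005" --pt "-0.08 0.136 0 0 0 3.2 0.005" --pt "-0.1 0.17 0 0 0 4 0.005"

```text
time_s: 14.45
eef_pos: [0.4995, 0.0024, 0.1773]
eef_rot: [0.0, -0.026, 1.0, -0.0]
wrist_force: [0.5, -0.3, -0.8]
opening: 0.156
```

Request:
arm_command --pt "-0.014 0.039 0 0 0 1.2 0.005" --pt "-0.028 0.078 0 0 0 2.4 0.005" --pt "-0.042 0.118 0 0 0 3.6 0.005" --pt "-0.056 0.157 0 0 0 4.8 0.005" --pt "-0.07 0.196 0 0 0 6 0.005"

```text
time_s: 14.95
eef_pos: [0.5588, 0.2021, 0.1771]
eef_rot: [0.0, 0.026, 1.0, -0.0]
wrist_force: [1.0, -0.8, -0.2]
opening: 0.163
```

Request:
arm_command --pt "0 0 0 0 0 0 0.005" --pt "0 0 0 0 0 0 0.005" --pt "0 0 0.033 0 0 0 0.005" --pt "0 0 0.065 0 0 0 0.005" --pt "0 0 0.065 0 0 0 0.005"

```text
time_s: 15.45
eef_pos: [0.555, 0.1985, 0.1074]
eef_rot: [-0.005, 0.027, 1.0, -0.001]
wrist_force: [0.2, -0.2, -1.3]
opening: 0.155
```

```bash
python3 -c "
from plan import *
plan([(560,199.6,84,87,5,2)])"
```

```text
t 15.45 pose [555.  198.5 107.4] 86.9 F [ 0.2 -0.2 -1.3] op 13.3 tilt [-0.53 -0.09]
[[-0.005,0.001,0.023,-0.1,-0.5,-0.1,0.005],[-0.005,0.001,0.023,-0.1,-0.5,-0.1,0.005],[-0.005,0.001,0.023,-0.1,-0.5,-0.1,0.005],[-0.005,0.001,0.023,-0.1,-0.5,-0.1,0.005],[-0.005,0.001,0.023,-0.1,-0.5,-0.1,0.005]]
```

Request:
arm_command --pt "0 0 0.015 0 0 0 0.005" --pt "0 0 0.026 0 0 0 0.005" --pt "0 0 0.026 0 0 0 0.005" --pt "0 0 0.026 0 0 0 0.03" --pt "0 0 0.026 0 0 0 0.03"

```text
time_s: 15.95
eef_pos: [0.5593, 0.2005, 0.0869]
eef_rot: [0.001, 0.026, 1.0, 0.0]
wrist_force: [-0.3, -0.6, 0.5]
opening: 0.352
```

Request:
arm_command --pt "0 0 0 0 0 0 0.03" --pt "0 0 -0.03 0 0 0 0.03" --pt "0 0 -0.07 0 0 0 0.03" --pt "0 0 -0.11 0 0 0 0.06" --pt "0 0 -0.11 0 0 0 0.06"

```text
time_s: 16.45
eef_pos: [0.5623, 0.2011, 0.2032]
eef_rot: [0.006, 0.026, 1.0, 0.001]
wrist_force: [1.2, 1.0, 0.6]
opening: 0.676
```

```bash
python3 -c "
from plan import *
plan([(416,160,175,80,65,1),(416,160,110,80,65,2)],step=42)"
```

```text
t 16.45 pose [562.3 201.1 203.2] 87.0 F [1.2 1.  0.6] op 57.7 tilt [0.71 0.1 ]
[[0.036,-0.012,0.007,0.2,0.7,1.8,0.065],[0.072,-0.024,0.013,0.2,0.7,3.5,0.065],[0.108,-0.037,0.02,0.2,0.7,5.3,0.065],[0.144,-0.049,0.026,0.2,0.7,7.0,0.065],[0.144,-0.049,0.026,0.2,0.7,7.0,0.065]]
[[0.0,0.0,0.033,0.0,0.0,-0.0,0.065],[0.0,0.0,0.065,0.0,0.0,-0.0,0.065],[0.0,0.0,0.065,0.0,0.0,-0.0,0.065],[0.0,0.0,0.065,0.0,0.0,-0.0,0.065],[0.0,0.0,0.065,0.0,0.0,-0.0,0.065]]
```

Request:
arm_command --pt "0.035 -0.012 0.004 0 0 1.8 0.065" --pt "0.07 -0.024 0.008 0 0 3.5 0.065" --pt "0.106 -0.037 0.013 0 0 5.3 0.065" --pt "0.142 -0.049 0.018 0 0 7 0.065" --pt "0.142 -0.049 0.018 0 0 7 0.065"

```text
time_s: 16.95
eef_pos: [0.4083, 0.1582, 0.1755]
eef_rot: [-0.004, 0.087, 0.996, -0.001]
wrist_force: [0.4, 0.8, -0.1]
opening: 0.765
```

Request:
arm_command --pt "0 0 0.033 0 0 0 0.065" --pt "0 0 0.065 0 0 0 0.065" --pt "0 0 0.065 0 0 0 0.065" --pt "0 0 0.065 0 0 0 0.065" --pt "0 0 0.065 0 0 0 0.065"

```text
time_s: 17.45
eef_pos: [0.4156, 0.159, 0.1144]
eef_rot: [0.001, 0.087, 0.996, 0.0]
wrist_force: [-0.5, 0.0, 0.3]
opening: 0.763
```

```bash
python3 -c "
from plan import *
plan([(416,160,80,80,65,4)],step=42)"
```

```text
t 17.45 pose [415.6 159.  114.4] 80.0 F [-0.5  0.   0.3] op 65.2 tilt [0.15 0.02]
[[-0.0,0.001,0.034,0.0,0.1,0.0,0.065],[-0.0,0.001,0.034,0.0,0.1,0.0,0.065],[-0.0,0.001,0.034,0.0,0.1,0.0,0.065],[-0.0,0.001,0.034,0.0,0.1,0.0,0.065],[-0.0,0.001,0.034,0.0,0.1,0.0,0.065]]
```

Now grip the square and lift a little to check.

Request:
arm_command --pt "0 0.001 0.017 0 0 0 0.065" --pt "0 0.001 0.034 0 0 0 0.065" --pt "0 0.001 0.034 0 0 0 0.065" --pt "0 0.001 0.034 0 0 0 0.03" --pt "0 0.001 0.034 0 0 0 0.02"

```text
time_s: 17.95
eef_pos: [0.4155, 0.1599, 0.0803]
eef_rot: [0.001, 0.087, 0.996, 0.0]
wrist_force: [-0.1, 0.1, 0.2]
opening: 0.431
```

Request:
arm_command --pt "0 0 0 0 0 0 0.02" --pt "0 0 0 0 0 0 0.02" --pt "0 0 0 0 0 0 0.02" --pt "0 0 -0.005 0 0 0 0.02" --pt "0 0 -0.01 0 0 0 0.02"

```text
time_s: 18.45
eef_pos: [0.4147, 0.1598, 0.0898]
eef_rot: [0.0, 0.087, 0.996, 0.0]
wrist_force: [-1.0, -0.4, -0.1]
opening: 0.397
```

```bash
python3 -c "
from plan import *
im,d=camera('side');save('s1.png',cv2.resize(im[150:270,170:330],None,fx=3.5,fy=3.5))
plan([(416,160,170,80,20),(510,-30,170,60,20),(597,-211,170,39,20,2),(597,-211,105,39,20,3)],step=35)"
```

```text
t 18.5 pose [415.2 159.9  90.5] 80.0 F [ 1.   1.4 -0.4] op 33.8 tilt [0.12 0.01]
[[-0.0,0.0,-0.027,0.0,0.1,0.0,0.02],[-0.001,0.0,-0.053,0.0,0.1,0.0,0.02],[-0.001,0.0,-0.08,0.0,0.1,0.0,0.02],[-0.019,-0.024,-0.08,0.0,0.1,2.9,0.02],[-0.037,-0.049,-0.079,0.0,0.1,5.8,0.02]]
[[-0.02,-0.022,0.0,0.0,0.0,2.9,0.02],[-0.041,-0.045,0.0,0.0,0.0,5.7,0.02],[-0.061,-0.067,0.0,0.0,0.0,8.6,0.02],[-0.081,-0.09,0.0,0.0,0.0,11.4,0.02],[-0.101,-0.112,0.0,0.0,0.0,14.3,0.02]]
[[-0.028,-0.019,0.0,0.0,0.0,3.5,0.02],[-0.055,-0.038,0.0,0.0,0.0,7.0,0.02],[-0.083,-0.057,0.0,0.0,0.0,10.5,0.02],[-0.111,-0.076,0.0,0.0,0.0,14.0,0.02],[-0.138,-0.094,0.0,0.0,0.0,17.5,0.02]]
[[-0.032,-0.01,0.0,0.0,0.0,3.5,0.02],[-0.032,-0.01,0.0,0.0,0.0,3.5,0.02],[-0.032,-0.01,0.0,0.0,0.0,3.5,0.02],[-0.032,-0.01,0.033,0.0,0.0,3.5,0.02],[-0.032,-0.01,0.065,0.0,0.0,3.5,0.02]]
[[0.0,0.0,0.0,0.0,0.0,-0.0,0.02],[0.0,0.0,0.0,0.0,0.0,-0.0,0.02],[0.0,0.0,0.0,0.0,0.0,-0.0,0.02],[0.0,0.0,0.0,0.0,0.0,-0.0,0.02],[0.0,0.0,0.0,0.0,0.0,-0.0,0.02]]
```

View pics/s1.png

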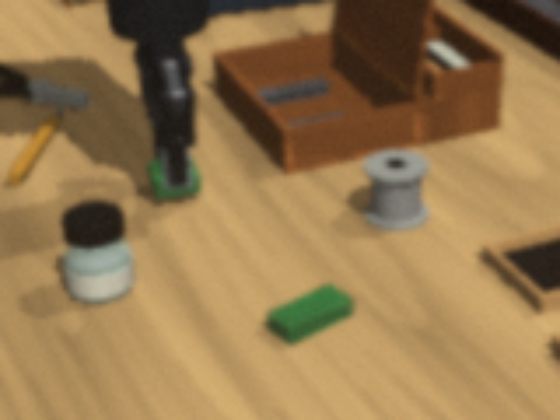

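The square is held level (crop (175,178)), and both offcuts lie in the lower tier ((295,92) and (315,118)). Carrying it to its bay.

Request:
arm_command --pt "0 0 -0.027 0 0 0 0.02" --pt "0 0 -0.053 0 0 0 0.02" --pt "0 0 -0.08 0 0 0 0.02" --pt "-0.019 -0.024 -0.08 0 0 2.9 0.02" --pt "-0.037 -0.049 -0.08 0 0 5.8 0.02"

```text
time_s: 19.0
eef_pos: [0.4433, 0.105, 0.1706]
eef_rot: [0.002, 0.137, 0.991, 0.0]
wrist_force: [0.4, 0.1, -0.7]
opening: 0.397
```

Request:
arm_command --pt "-0.02 -0.022 0 0 0 2.9 0.02" --pt "-0.041 -0.045 0 0 0 5.7 0.02" --pt "-0.061 -0.067 0 0 0 8.6 0.02" --pt "-0.081 -0.09 0 0 0 11.4 0.02" --pt "-0.101 -0.112 0 0 0 14.3 0.02"

```text
time_s: 19.5
eef_pos: [0.5095, -0.0314, 0.1692]
eef_rot: [0.0, 0.261, 0.965, 0.0]
wrist_force: [0.8, 0.4, 0.1]
opening: 0.398
```

Request:
arm_command --pt "-0.028 -0.019 0 0 0 3.5 0.02" --pt "-0.055 -0.038 0 0 0 7 0.02" --pt "-0.083 -0.057 0 0 0 10.5 0.02" --pt "-0.111 -0.076 0 0 0 14 0.02" --pt "-0.138 -0.094 0 0 0 17.5 0.02"

```text
time_s: 20.0
eef_pos: [0.5819, -0.182, 0.1692]
eef_rot: [0.0, 0.405, 0.914, 0.0]
wrist_force: [0.7, 0.2, 0.3]
opening: 0.396
```

Request:
arm_command --pt "-0.032 -0.01 0 0 0 3.5 0.02" --pt "-0.032 -0.01 0 0 0 3.5 0.02" --pt "-0.032 -0.01 0.03 0 0 3.5 0.02" --pt "-0.032 -0.01 0.06 0 0 3.5 0.02" --pt "-0.032 -0.01 0.06 0 0 3.5 0.02"

```text
time_s: 20.5
eef_pos: [0.5924, -0.2088, 0.1044]
eef_rot: [-0.005, 0.431, 0.902, 0.0]
wrist_force: [-0.4, -0.2, -0.4]
opening: 0.401
```

```bash
python3 -c "
from plan import *
plan([(597,-211,86,39,20,4)],step=42)"
```

```text
t 20.5 pose [ 592.4 -208.8  104.4] 39.0 F [-0.4 -0.2 -0.4] op 34.3 tilt [-0.46  0.27]
[[-0.005,0.002,0.018,-0.2,-0.5,-0.0,0.02],[-0.005,0.002,0.018,-0.2,-0.5,-0.0,0.02],[-0.005,0.002,0.018,-0.2,-0.5,-0.0,0.02],[-0.005,0.002,0.018,-0.2,-0.5,-0.0,0.02],[-0.005,0.002,0.018,-0.2,-0.5,-0.0,0.02]]
```

Request:
arm_command --pt "0 0 0.008 0 0 0 0.02" --pt "0 0 0.016 0 0 0 0.02" --pt "0 0 0.02 0 0 0 0.02" --pt "0 0 0.02 0 0 0 0.02" --pt "0 0 0.02 0 0 0 0.02"

```text
time_s: 21.0
eef_pos: [0.596, -0.2111, 0.0895]
eef_rot: [0.0, 0.431, 0.902, -0.0]
wrist_force: [-0.1, -0.2, 0.4]
opening: 0.395
```

Request:
arm_command --pt "0 0 0.001 0 0 0 0.02" --pt "0 0 0.002 0 0 0 0.02" --pt "0 0 0.003 0 0 0 0.02" --pt "0 0 0.004 0 0 0 0.02" --pt "0 0 0.004 0 0 0 0.02"

```text
time_s: 21.5
eef_pos: [0.5957, -0.211, 0.0857]
eef_rot: [-0.0, 0.431, 0.902, -0.0]
wrist_force: [-2.6, 1.1, 5.9]
opening: 0.397
```

Request:
arm_command --pt "0 0 0 0 0 0 0.042" --pt "0 0 0 0 0 0 0.046" --pt "0 0 0 0 0 0 0.046" --pt "0 0 0 0 0 0 0.046" --pt "0 0 -0.01 0 0 0 0.046"

```text
time_s: 22.0
eef_pos: [0.5946, -0.2104, 0.0936]
eef_rot: [-0.002, 0.431, 0.902, 0.0]
wrist_force: [0.1, 0.7, -0.5]
opening: 0.541
```

Request:
arm_command --pt "0 0 -0.02 0 0 0 0.046" --pt "0 0 -0.05 0 0 0 0.046" --pt "0 0 -0.08 0 0 0 0.06" --pt "0 0 -0.08 0 0 0 0.06" --pt "0 0 -0.08 0 0 0 0.06"

```text
time_s: 22.5
eef_pos: [0.5961, -0.2113, 0.1764]
eef_rot: [0.001, 0.431, 0.902, -0.0]
wrist_force: [-0.1, 0.4, 0.2]
opening: 0.703
```

```bash
python3 -c "
from plan import *
im,d=camera('side');save('s2.png',cv2.resize(im[180:320,220:440],None,fx=3,fy=3))
plan([(560,-215,165,43,60),(346,-284,165,43,65,1),(346,-284,110,43,65,2)],step=40)"
```

```text
t 22.55 pose [ 595.4 -210.9  174.9] 38.9 F [-0.3  0.1 -0.3] op 60.1 tilt [-0.  0.]
[[0.019,-0.03,0.01,-0.0,-0.0,-4.1,0.06],[0.032,-0.065,0.01,-0.0,-0.0,-4.1,0.065],[0.046,-0.1,0.01,-0.0,-0.0,-4.1,0.065],[0.059,-0.135,0.01,-0.0,-0.0,-4.1,0.065],[0.073,-0.17,0.01,-0.0,-0.0,-4.1,0.065]]
[[0.016,-0.034,0.0,0.0,0.0,-0.0,0.065],[0.032,-0.068,0.0,0.0,0.0,-0.0,0.065],[0.032,-0.068,0.0,0.0,0.0,-0.0,0.065],[0.032,-0.068,0.028,0.0,0.0,-0.0,0.065],[0.032,-0.068,0.055,0.0,0.0,-0.0,0.065]]
[[0.0,0.0,0.0,0.0,0.0,-0.0,0.065],[0.0,0.0,0.0,0.0,0.0,-0.0,0.065],[0.0,0.0,0.0,0.0,0.0,-0.0,0.065],[0.0,0.0,0.0,0.0,0.0,-0.0,0.065],[0.0,0.0,0.0,0.0,0.0,-0.0,0.065]]
```

View pics/s2.png

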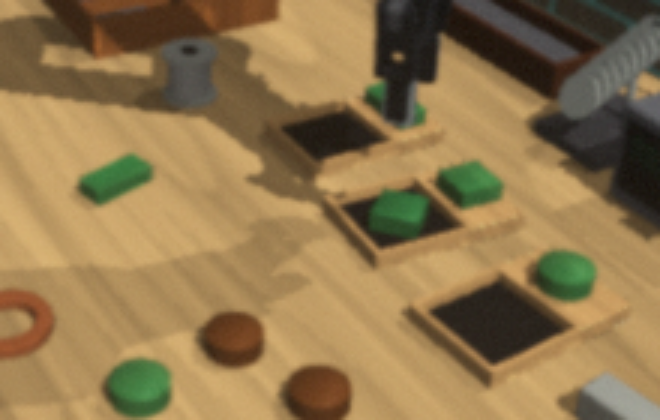

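The square lies centred and flat in its bay (crop (400,212)). Next is the round jewel at (138,388), keeping clear of the brown discs.

Request:
arm_command --pt "0.019 -0.03 0.01 0 0 -4.1 0.055" --pt "0.032 -0.065 0.01 0 0 -4.1 0.055" --pt "0.046 -0.1 0.01 0 0 -4.1 0.055" --pt "0.059 -0.135 0.01 0 0 -4.1 0.055" --pt "0.073 -0.17 0.01 0 0 -4.1 0.055"

```text
time_s: 23.05
eef_pos: [0.4154, -0.2605, 0.1634]
eef_rot: [-0.001, 0.398, 0.917, 0.001]
wrist_force: [0.1, -1.2, 0.9]
opening: 0.644
```

Request:
arm_command --pt "0.016 -0.034 0 0 0 0 0.055" --pt "0.032 -0.068 0 0 0 0 0.055" --pt "0.032 -0.068 0 0 0 0 0.055" --pt "0.032 -0.068 0.028 0 0 0 0.055" --pt "0.032 -0.068 0.05 0 0 0 0.055"

```text
time_s: 23.55
eef_pos: [0.3457, -0.2838, 0.1137]
eef_rot: [-0.0, 0.399, 0.917, 0.0]
wrist_force: [0.1, 0.2, -1.4]
opening: 0.642
```

Request:
arm_command --pt "0 0 0 0 0 0 0.055" --pt "0 0 0 0 0 0 0.055" --pt "0 0 0 0 0 0 0.055" --pt "0 0 0 0 0 0 0.055" --pt "0 0 0 0 0 0 0.055"

```text
time_s: 24.05
eef_pos: [0.3464, -0.2844, 0.1157]
eef_rot: [0.001, 0.398, 0.917, -0.0]
wrist_force: [0.4, -0.5, -0.3]
opening: 0.643
```

```bash
python3 -c "
from plan import *
plan([(346,-284,80,43,55,4)],step=42)"
```

```text
t 24.05 pose [ 346.4 -284.4  115.7] 43.0 F [ 0.4 -0.5 -0.3] op 54.9 tilt [ 0.05 -0.07]
[[0.001,-0.0,0.036,-0.0,0.1,0.0,0.055],[0.001,-0.0,0.036,-0.0,0.1,0.0,0.055],[0.001,-0.0,0.036,-0.0,0.1,0.0,0.055],[0.001,-0.0,0.036,-0.0,0.1,0.0,0.055],[0.001,-0.0,0.036,-0.0,0.1,0.0,0.055]]
```

Request:
arm_command --pt "0 0 0.015 0 0 0 0.055" --pt "0 0 0.03 0 0 0 0.055" --pt "0 0 0.036 0 0 0 0.055" --pt "0 0 0.036 0 0 0 0.055" --pt "0 0 0.036 0 0 0 0.03"

```text
time_s: 24.55
eef_pos: [0.3462, -0.2843, 0.0794]
eef_rot: [0.0, 0.398, 0.917, -0.0]
wrist_force: [-0.4, -0.5, 0.6]
opening: 0.492
```

Request:
arm_command --pt "0 0 0 0 0 0 0.025" --pt "0 0 0 0 0 0 0.025" --pt "0 0 0 0 0 0 0.025" --pt "0 0 -0.005 0 0 0 0.025" --pt "0 0 -0.01 0 0 0 0.025"

```text
time_s: 25.05
eef_pos: [0.3461, -0.2842, 0.0896]
eef_rot: [0.0, 0.399, 0.917, -0.0]
wrist_force: [0.2, 0.1, -0.9]
opening: 0.427
```

```bash
python3 -c "
from plan import *
im,d=camera('side');save('r1.png',cv2.resize(im[220:340,200:360],None,fx=3.5,fy=3.5))
plan([(346,-284,165,43,25),(582.4,-343.5,165,46.7,25,2),(582.4,-343.5,110,46.7,25,3)],step=38)"
```

```text
t 25.1 pose [ 346.4 -284.6   90.3] 43.0 F [ 1.1 -0.1  0. ] op 36.8 tilt [ 0.06 -0.09]
[[0.0,0.0,-0.037,-0.0,0.1,0.0,0.025],[0.001,0.0,-0.075,-0.0,0.1,0.0,0.025],[-0.029,0.019,-0.075,-0.0,0.1,-0.5,0.025],[-0.058,0.038,-0.075,-0.0,0.1,-1.0,0.025],[-0.087,0.057,-0.075,-0.0,0.1,-1.6,0.025]]
[[-0.03,0.018,0.0,0.0,0.0,-0.5,0.025],[-0.06,0.036,0.0,0.0,0.0,-1.1,0.025],[-0.089,0.054,0.0,0.0,0.0,-1.6,0.025],[-0.119,0.072,0.0,0.0,0.0,-2.1,0.025],[-0.119,0.072,0.0,0.0,0.0,-2.1,0.025]]
[[0.0,0.0,0.0,0.0,0.0,-0.0,0.025],[0.0,0.0,0.028,0.0,0.0,-0.0,0.025],[0.0,0.0,0.055,0.0,0.0,-0.0,0.025],[0.0,0.0,0.055,0.0,0.0,-0.0,0.025],[0.0,0.0,0.055,0.0,0.0,-0.0,0.025]]
[[0.0,0.0,0.0,0.0,0.0,-0.0,0.025],[0.0,0.0,0.0,0.0,0.0,-0.0,0.025],[0.0,0.0,0.0,0.0,0.0,-0.0,0.025],[0.0,0.0,0.0,0.0,0.0,-0.0,0.025],[0.0,0.0,0.0,0.0,0.0,-0.0,0.025]]
```

View pics/r1.png

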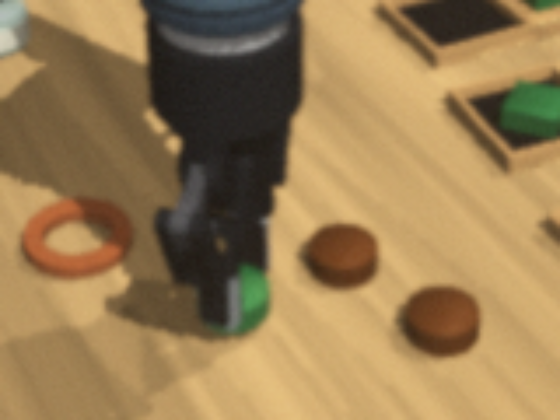

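The round jewel is gripped and lifted (crop (240,300)); the brown discs are untouched. Carrying.

Request:
arm_command --pt "0 0 -0.037 0 0 0 0.025" --pt "0 0 -0.075 0 0 0 0.025" --pt "-0.029 0.019 -0.075 0 0 -0.5 0.025" --pt "-0.058 0.038 -0.075 0 0 -1 0.025" --pt "-0.087 0.057 -0.075 0 0 -1.6 0.025"

```text
time_s: 25.6
eef_pos: [0.4484, -0.3093, 0.1652]
eef_rot: [0.001, 0.386, 0.923, -0.001]
wrist_force: [-0.2, -0.6, -0.3]
opening: 0.427
```

Request:
arm_command --pt "-0.03 0.018 0 0 0 -0.5 0.025" --pt "-0.06 0.036 0 0 0 -1.1 0.025" --pt "-0.089 0.054 0 0 0 -1.6 0.025" --pt "-0.119 0.072 0 0 0 -2.1 0.025" --pt "-0.119 0.072 0 0 0 -2.1 0.025"

```text
time_s: 26.1
eef_pos: [0.5851, -0.3435, 0.1641]
eef_rot: [0.002, 0.368, 0.93, -0.0]
wrist_force: [-0.0, -0.7, -1.3]
opening: 0.431
```

Request:
arm_command --pt "0 0 0 0 0 0 0.025" --pt "0 0 0.025 0 0 0 0.025" --pt "0 0 0.055 0 0 0 0.025" --pt "0 0 0.055 0 0 0 0.025" --pt "0 0 0.055 0 0 0 0.025"

```text
time_s: 26.6
eef_pos: [0.5808, -0.3425, 0.1088]
eef_rot: [-0.001, 0.369, 0.929, 0.0]
wrist_force: [0.7, -0.9, 0.6]
opening: 0.432
```

```bash
python3 -c "
from plan import *
plan([(582.4,-343.5,89,46.7,25,4)],step=38)"
```

```text
t 26.6 pose [ 580.8 -342.5  108.8] 46.7 F [ 0.7 -0.9  0.6] op 36.9 tilt [-0.09  0.07]
[[-0.002,0.0,0.02,-0.0,-0.1,0.0,0.025],[-0.002,0.0,0.02,-0.0,-0.1,0.0,0.025],[-0.002,0.0,0.02,-0.0,-0.1,0.0,0.025],[-0.002,0.0,0.02,-0.0,-0.1,0.0,0.025],[-0.002,0.0,0.02,-0.0,-0.1,0.0,0.025]]
```

Request:
arm_command --pt "-0.001 0 0.01 0 0 0 0.025" --pt "-0.001 0 0.02 0 0 0 0.025" --pt "-0.001 0 0.022 0 0 0 0.025" --pt "-0.001 0 0.022 0 0 0 0.025" --pt "-0.001 0 0.022 0 0 0 0.025"

```text
time_s: 27.1
eef_pos: [0.5827, -0.3436, 0.0871]
eef_rot: [0.0, 0.369, 0.93, -0.0]
wrist_force: [-0.0, 0.1, 0.2]
opening: 0.428
```

Request:
arm_command --pt "0 0 0.001 0 0 0 0.025" --pt "0 0 0.002 0 0 0 0.025" --pt "0 0 0.0025 0 0 0 0.025" --pt "0 0 0.0025 0 0 0 0.025" --pt "0 0 0.0025 0 0 0 0.025"

```text
time_s: 27.6
eef_pos: [0.5828, -0.3437, 0.085]
eef_rot: [0.0, 0.369, 0.93, -0.0]
wrist_force: [-1.2, 0.7, 4.6]
opening: 0.43
```

Request:
arm_command --pt "0 0 0 0 0 0 0.045" --pt "0 0 0 0 0 0 0.049" --pt "0 0 0 0 0 0 0.049" --pt "0 0 0 0 0 0 0.049" --pt "0 0 -0.01 0 0 0 0.049"

```text
time_s: 28.1
eef_pos: [0.5816, -0.3428, 0.0929]
eef_rot: [-0.002, 0.369, 0.93, 0.001]
wrist_force: [0.8, 0.2, -0.6]
opening: 0.572
```

Request:
arm_command --pt "0 0 -0.02 0 0 0 0.049" --pt "0 0 -0.05 0 0 0 0.049" --pt "0 0 -0.08 0 0 0 0.055" --pt "0 0 -0.08 0 0 0 0.055" --pt "0 0 -0.08 0 0 0 0.055"

```text
time_s: 28.6
eef_pos: [0.5831, -0.3439, 0.1762]
eef_rot: [0.001, 0.369, 0.93, -0.0]
wrist_force: [-0.8, 0.1, -0.3]
opening: 0.642
```

```bash
python3 -c "
from plan import *
plan([(432,-59,165,103.7,55,1),(432,-59,112,103.7,55,3)],step=42)"
```

```text
t 28.6 pose [ 583.1 -343.9  176.2] 46.7 F [-0.8  0.1 -0.3] op 54.8 tilt [ 0.12 -0.11]
[[0.038,0.013,0.001,-0.0,0.2,-7.1,0.055],[0.076,0.026,0.003,-0.0,0.2,-14.2,0.055],[0.115,0.039,0.004,-0.0,0.2,-21.4,0.055],[0.153,0.052,0.005,-0.0,0.2,-28.5,0.055],[0.191,0.065,0.006,-0.0,0.2,-35.6,0.055]]
[[0.023,0.033,0.001,0.0,0.0,-7.1,0.055],[0.047,0.066,0.003,0.0,0.0,-14.2,0.055],[0.07,0.098,0.004,0.0,0.0,-21.4,0.055],[0.07,0.098,0.004,0.0,0.0,-21.4,0.055],[0.07,0.098,0.031,0.0,0.0,-21.4,0.055]]
[[0.0,0.0,0.026,0.0,0.0,-0.0,0.055],[0.0,0.0,0.026,0.0,0.0,-0.0,0.055],[0.0,0.0,0.026,0.0,0.0,-0.0,0.055],[0.0,0.0,0.026,0.0,0.0,-0.0,0.055],[0.0,0.0,0.026,0.0,0.0,-0.0,0.055]]
```

Request:
arm_command --pt "0.038 0.013 0 0 0 -7.1 0.055" --pt "0.076 0.026 0 0 0 -14.2 0.055" --pt "0.115 0.039 0 0 0 -21.4 0.055" --pt "0.153 0.052 0 0 0 -28.5 0.055" --pt "0.191 0.065 0 0 0 -35.6 0.055"

```text
time_s: 29.1
eef_pos: [0.4863, -0.1635, 0.1731]
eef_rot: [-0.001, 0.064, 0.998, 0.001]
wrist_force: [1.3, 0.2, -0.0]
opening: 0.645
```

Request:
arm_command --pt "0.023 0.033 0 0 0 -7.1 0.055" --pt "0.047 0.066 0 0 0 -14.2 0.055" --pt "0.07 0.098 0 0 0 -21.4 0.055" --pt "0.07 0.098 0 0 0 -21.4 0.055" --pt "0.07 0.098 0.03 0 0 -21.4 0.055"

```text
time_s: 29.6
eef_pos: [0.4337, -0.0589, 0.1466]
eef_rot: [0.003, -0.12, 0.993, -0.002]
wrist_force: [1.2, -2.3, -0.5]
opening: 0.642
```

Request:
arm_command --pt "0 0 0.026 0 0 0 0.055" --pt "0 0 0.026 0 0 0 0.055" --pt "0 0 0.026 0 0 0 0.055" --pt "0 0 0.026 0 0 0 0.055" --pt "0 0 0.026 0 0 0 0.055"

```text
time_s: 30.1
eef_pos: [0.4326, -0.0593, 0.1195]
eef_rot: [0.001, -0.119, 0.993, -0.001]
wrist_force: [1.0, 0.1, 0.6]
opening: 0.644
```

```bash
python3 -c "
from plan import *
plan([(432,-59,80,103.7,55,4)],step=42)"
```

```text
t 30.1 pose [432.6 -59.3 119.5] 103.7 F [1.  0.1 0.6] op 55.0 tilt [ 0.12 -0.05]
[[0.001,0.001,0.04,-0.1,0.1,0.0,0.055],[0.001,0.001,0.04,-0.1,0.1,0.0,0.055],[0.001,0.001,0.04,-0.1,0.1,0.0,0.055],[0.001,0.001,0.04,-0.1,0.1,0.0,0.055],[0.001,0.001,0.04,-0.1,0.1,0.0,0.055]]
```

Request:
arm_command --pt "0 0 0.02 0 0 0 0.055" --pt "0 0 0.035 0 0 0 0.055" --pt "0 0 0.04 0 0 0 0.055" --pt "0 0 0.04 0 0 0 0.055" --pt "0 0 0.04 0 0 0 0.02"

```text
time_s: 30.6
eef_pos: [0.4323, -0.0591, 0.0792]
eef_rot: [0.001, -0.12, 0.993, -0.0]
wrist_force: [0.7, 0.1, -0.7]
opening: 0.487
```

Request:
arm_command --pt "0 0 0 0 0 0 0.012" --pt "0 0 0 0 0 0 0.012" --pt "0 0 0 0 0 0 0.012" --pt "0 0 0 0 0 0 0.012" --pt "0 0 -0.01 0 0 0 0.012"

```text
time_s: 31.1
eef_pos: [0.4313, -0.0586, 0.0885]
eef_rot: [-0.001, -0.12, 0.993, 0.0]
wrist_force: [-0.7, 0.4, -1.8]
opening: 0.282
```

```bash
python3 -c "
from plan import *
im,d=camera('side');save('o1.png',cv2.resize(im[180:320,220:440],None,fx=3,fy=3))
plan([(432,-59,165,103.7,12),(619.3,-86.6,165,88,12,2),(619.3,-86.6,110,88,12,3)],step=38)"
```

```text
t 31.15 pose [432.5 -59.   90.3] 103.7 F [ 2.3  0.  -0.3] op 23.7 tilt [ 0.09 -0.04]
[[0.0,0.0,-0.037,-0.1,0.1,0.0,0.012],[0.0,0.0,-0.075,-0.1,0.1,0.0,0.012],[-0.035,-0.014,-0.075,-0.1,0.1,3.2,0.012],[-0.07,-0.028,-0.075,-0.1,0.1,6.3,0.012],[-0.105,-0.043,-0.075,-0.0,0.1,9.5,0.012]]
[[-0.037,-0.008,0.0,0.0,0.0,3.1,0.012],[-0.074,-0.017,0.0,0.0,0.0,6.3,0.012],[-0.074,-0.017,0.0,0.0,0.0,6.3,0.012],[-0.074,-0.017,0.0,0.0,0.0,6.3,0.012],[-0.074,-0.017,0.028,0.0,0.0,6.3,0.012]]
[[0.0,0.0,0.028,0.0,0.0,-0.0,0.012],[0.0,0.0,0.028,0.0,0.0,-0.0,0.012],[0.0,0.0,0.028,0.0,0.0,-0.0,0.012],[0.0,0.0,0.028,0.0,0.0,-0.0,0.012],[0.0,0.0,0.028,0.0,0.0,-0.0,0.012]]
```

View pics/o1.png

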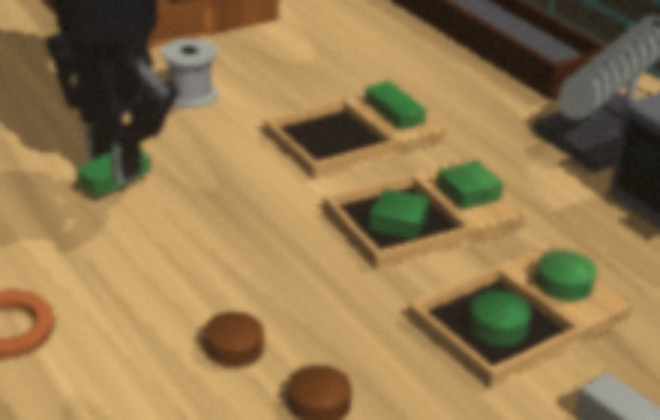

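The round jewel sits in its bay (crop (500,318)), and the oblong is held (115,175). Carrying.

Request:
arm_command --pt "0 0 -0.037 0 0 0 0.012" --pt "0 0 -0.075 0 0 0 0.012" --pt "-0.035 -0.014 -0.075 0 0 3.2 0.012" --pt "-0.07 -0.028 -0.075 0 0 6.3 0.012" --pt "-0.105 -0.043 -0.075 0 0 9.5 0.012"

```text
time_s: 31.65
eef_pos: [0.5457, -0.0759, 0.1653]
eef_rot: [0.001, -0.036, 0.999, -0.001]
wrist_force: [-0.1, -0.2, -0.5]
opening: 0.279
```

Request:
arm_command --pt "-0.037 -0.008 0 0 0 3.1 0.012" --pt "-0.074 -0.017 0 0 0 6.3 0.012" --pt "-0.074 -0.017 0 0 0 6.3 0.012" --pt "-0.074 -0.017 0 0 0 6.3 0.012" --pt "-0.074 -0.017 0.028 0 0 6.3 0.012"

```text
time_s: 32.15
eef_pos: [0.621, -0.0877, 0.1392]
eef_rot: [0.003, 0.018, 1.0, -0.001]
wrist_force: [0.9, 1.1, -0.9]
opening: 0.281
```

Request:
arm_command --pt "0 0 0.02 0 0 0 0.012" --pt "0 0 0.026 0 0 0 0.012" --pt "0 0 0.026 0 0 0 0.012" --pt "0 0 0.026 0 0 0 0.012" --pt "0 0 0.026 0 0 0 0.012"

```text
time_s: 32.65
eef_pos: [0.6198, -0.0874, 0.111]
eef_rot: [0.001, 0.018, 1.0, -0.0]
wrist_force: [0.8, -0.5, -0.6]
opening: 0.277
```

```bash
python3 -c "
from plan import *
plan([(619.3,-86.6,87,88,12,4)],step=38)"
```

```text
t 32.65 pose [619.8 -87.4 111. ] 87.9 F [ 0.8 -0.5 -0.6] op 23.7 tilt [ 0.14 -0.05]
[[0.001,0.001,0.024,-0.0,0.1,-0.1,0.012],[0.001,0.001,0.024,-0.0,0.1,-0.1,0.012],[0.001,0.001,0.024,-0.0,0.1,-0.1,0.012],[0.001,0.001,0.024,-0.0,0.1,-0.1,0.012],[0.001,0.001,0.024,-0.0,0.1,-0.1,0.012]]
```

Request:
arm_command --pt "0 0 0.012 0 0 0 0.012" --pt "0 0 0.02 0 0 0 0.012" --pt "0 0 0.023 0 0 0 0.012" --pt "0 0 0.023 0 0 0 0.012" --pt "0 0 0.023 0 0 0 0.012"

```text
time_s: 33.15
eef_pos: [0.619, -0.0871, 0.0862]
eef_rot: [-0.0, 0.018, 1.0, 0.0]
wrist_force: [0.3, 0.4, -0.2]
opening: 0.282
```

Request:
arm_command --pt "0 0 0.001 0 0 0 0.012" --pt "0 0 0.002 0 0 0 0.012" --pt "0 0 0.002 0 0 0 0.012" --pt "0 0 0.002 0 0 0 0.012" --pt "0 0 0.002 0 0 0 0.012"

```text
time_s: 33.65
eef_pos: [0.6192, -0.0872, 0.0846]
eef_rot: [0.0, 0.018, 1.0, -0.0]
wrist_force: [1.8, 0.1, 1.0]
opening: 0.279
```

Request:
arm_command --pt "0 0 0 0 0 0 0.032" --pt "0 0 0 0 0 0 0.036" --pt "0 0 0 0 0 0 0.036" --pt "0 0 0 0 0 0 0.036" --pt "0 0 -0.01 0 0 0 0.036"

```text
time_s: 34.15
eef_pos: [0.6179, -0.0868, 0.0932]
eef_rot: [-0.001, 0.018, 1.0, 0.0]
wrist_force: [-0.0, -0.3, -0.6]
opening: 0.426
```

Request:
arm_command --pt "0 0 -0.02 0 0 0 0.036" --pt "0 0 -0.05 0 0 0 0.036" --pt "0 0 -0.08 0 0 0 0.036" --pt "0 0 -0.12 0 0 0 0.036" --pt "0 0 -0.15 0 0 0 0.036"

```text
time_s: 34.65
eef_pos: [0.6195, -0.0873, 0.2478]
eef_rot: [0.001, 0.018, 1.0, -0.0]
wrist_force: [0.1, -0.5, 0.1]
opening: 0.42
```

Request:
arm_command --pt "0.035 0 0 0 0 0 0.036" --pt "0.07 0 0 0 0 0 0.036" --pt "0.11 0 0 0 0 0 0.036" --pt "0.15 0 0 0 0 0 0.036" --pt "0.19 0 0 0 0 0 0.036"

```text
time_s: 35.15
eef_pos: [0.4277, -0.0801, 0.245]
eef_rot: [0.0, 0.018, 1.0, -0.0]
wrist_force: [-1.3, -0.6, 1.3]
opening: 0.421
```

Request:
arm_command --pt "0.03 0 0 0 0 0 0.036" --pt "0.06 0 0 0 0 0 0.036" --pt "0.06 0 0 0 0 0 0.036" --pt "0.06 0 0 0 0 0 0.036" --pt "0.06 0 0 0 0 0 0.036"

```text
time_s: 35.65
eef_pos: [0.3701, -0.0785, 0.2452]
eef_rot: [0.001, 0.018, 1.0, -0.0]
wrist_force: [0.9, 0.3, 0.3]
opening: 0.421
```

```bash
python3 flap.py
python3 - <<'E'
from plan import *
plan([])
u,v=np.meshgrid(np.arange(560),np.arange(420))
im,d=camera('top'); save('t2.png',cv2.resize(im,(800,600)))
o,r=ray('top',np.c_[u.ravel(),v.ravel()]); P=(o+r*d.reshape(-1,1)).reshape(420,560,3)
g=cv2.inRange(cv2.cvtColor(im,cv2.COLOR_RGB2HSV),(50,100,40),(80,255,255))
s=im.astype(int); k=((s.max(2)-s.min(2)<30)&(s.max(2)>40)&(u>85)&(u<190)&(v>130)&(v<210)).astype(np.uint8)
for nm,m in (('green',g),('grey',k)):
  n,l,st,ce=cv2.connectedComponentsWithStats(m)
  for i in range(1,n):
    if st[i,4]>100: q=P[l==i]; q=q[abs(q[:,2]-np.median(q[:,2]))<.004]; print(nm,st[i,4],((q.min(0)+q.max(0))/2*1000)[:2].round(1),np.percentile(q[:,2]*1000,[5,50,95]).round(1))
im,d=camera('side'); save('t3.png',cv2.resize(im[90:320,200:460],None,fx=2.8,fy=2.5))
E
```

```text
0.06 123 [0.059  0.0604 0.061  0.0622]
0.075 109 [0.0617 0.063  0.0639 0.0647]
0.09 115 [0.0643 0.0652 0.0662 0.0669]
0.105 110 [0.0662 0.0675 0.0682 0.0694]
0.12 114 [0.0679 0.0696 0.0708 0.0717]
0.135 123 [0.0701 0.072  0.0728 0.0742]
0.15 129 [0.0727 0.0741 0.0753 0.0764]
0.165 21 [0.0742 0.0755 0.077  0.0777]
t 35.7 pose [370.1 -78.4 245. ] 87.9 F [-0.5  0.8 -0.1] op 36.0 tilt [ 0.06 -0.03]
green 309 [679.2 -87.9] [29.  32.6 35.6]
green 286 [ 656.1 -214.7] [29.9 32.9 35.8]
green 267 [ 642.3 -336.9] [30.1 33.2 36.3]
green 352 [619.1 -87. ] [19.5 23.  26.1]
green 318 [ 596.5 -210.4] [20.4 23.8 26.7]
green 306 [ 582.7 -341.8] [21.1 24.1 26.9]
grey 373 [562.6 276.2] [14.1 16.3 18.7]
grey 261 [557.9 199. ] [13.9 16.5 18.7]
```

View pics/t3.png

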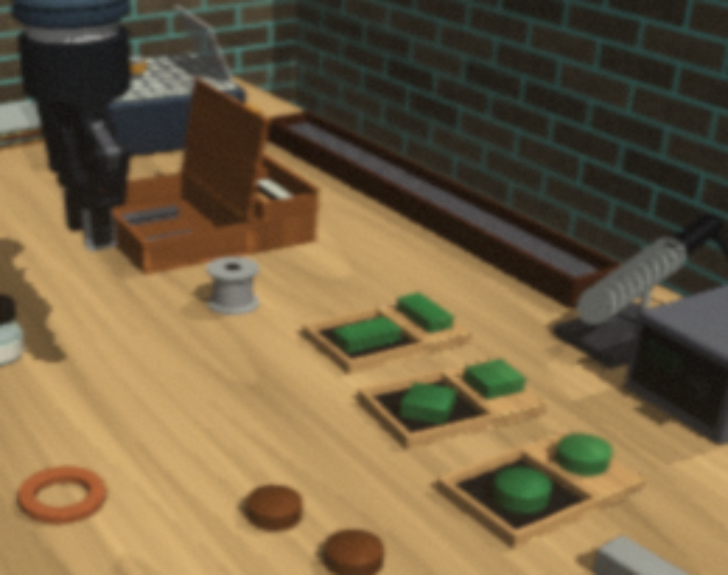

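All three jewels lie in their bays ((368,333), (430,403), (523,490)), tops at about 24 mm. The offcuts lie on the tier floor, tops at about 16 mm, and the flap is open. Handing in.

```bash
python3 -c "
from bench import ctrl
print(ctrl.hand_in())"
```

```text
the job is handed in; nothing more can be done
None
```

The job is done and handed in at about 36 s; the hand-in reports no verdict. I lifted the caddy flap by its T-pull, then nudged it past upright. Both came offcuts went into the lower tier, and the square, round and oblong jewels were lowered into their own bays.

Last checks from the cameras:
- **Jewels:** each centre is within about 2 mm of its bay middle. Their tops measure 23–24 mm (25 mm expected), so they lie flat on the felt.
- **Offcuts:** tops measure about 16 mm, as expected for lying flat on the 6 mm floor, at about (562,276) and (558,199) mm.
- **Flap:** it leans back at about 1.73 rad. It stopped at about 1.52 rad on the first lift, which is why I pushed it further.
- **Arm:** it is clear of everything, and the highest wrist force I read was about 16 N. No check failed or disagreed.

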